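# Load the sample shaker, run its wing nut on and scan the label

### The arm

A 6-joint arm with a two-finger parallel gripper is mounted at the origin on the work surface. World frame = base frame: x ahead of the robot, y to its left, z up, the work surface at z = 0. Lengths are in m, angles in rad, forces in N, time in s.
With the tool pointing down it reaches from about 0.325 to 0.9 m from the base axis. Payload 6.1 kg.
Tool frame: the origin (TCP) lies midway between the tips of the shut fingers; the grasp point (between the pads) lies manip.grip_depth behind it (manip.grip_depth is the distance from the TCP to the grasp point, in m); z points along the fingers, y is the line along which they close (so a half turn about z gives the same grasp; the last joint's range is limited). The gripper opens to 87 mm and grips with 3 to 60 N. Pads are 19 mm wide; open, the fingers measure 117 mm over their backs; the gripper's body (75 mm by 190 mm) begins 51 mm behind the grasp point.
Start: joints at [1.013, 0.22, 1.526, -0, 1.395, -0.126], TCP at [0.262, 0.568, 0.223] pointing down, gripper open.
Joint ranges: [-2.98, 2.98], [-0.91, 2.08], [0.09, 2.57], [-1.24, 4.39], [0.2, 2.65], [-2.68, 2.68]. Speed limits (rad/s): [2.57, 2.57, 3.01, 3.14, 3.14, 3.14].

### API

Orientations are given as [roll, pitch, yaw] about the fixed x, y, z axes, in that order (R = Rz(yaw) Ry(pitch) Rx(roll)).
In Python, from station import manip gives the robot as it stands.
- The arm moves only by the tool arm_command, never from a script. Its argument "moves" is a list that holds one entry, the list of rows, each a list of 4 numbers: the shift along the tool's x, y, z in mm, then the turn about the tool's z in rad. In form: [[[x, y, z, twist], ...]]. A call has 1 to 10 rows; each row is the pose to reach, as a shift and turn from the pose commanded when the call began, along the tool's axes at that moment; what a row does not reach only later rows make up. A row lasts 1/12 s, in which the tool goes at most 41.7 mm and 7.16 degrees, less where a joint would pass 70% of its speed; a pose out of reach is approached as far as the arm can. A call with a gripper value outside its range is refused whole. "hand" is the finger opening in mm, from 0 to 87, set as the call begins (left out, the last holds). The fingers move at their own pace and stop on an object; "grip_force" is the grip in N (left out, the last holds). Time passes only in rows, so rows that repeat a pose let the fingers close. It gives the time, the measured TCP pose, the force, the opening and the grip force at its end, in the units of the state.
- manip.state(): the state, without advancing time (a new reading comes with each control period).
- manip.capture(name): name is "side" or "top"; returns (picture, depth): 400x640x3 uint8, red, green, blue; 400x640 float32, m along the optical axis (not along the pixel's ray), 0 where there is no reading.
- manip.camera_model(name): a dict with "camera_matrix" (3x3 intrinsics, pixels), "D" ([k1, k2, p1, p2, k3] as OpenCV has them; the pictures are not rectified), "pose" (4x4, takes a point from camera to world coordinates). Camera axes: x right, y down, z forward; pixel columns grow to the right and rows downward; lengths in m; the calibration is good to about 2 mm. A picture is of the moment at which its call begins. camera_model takes no time and is no camera call.
- manip.sign_off(): hands the job in; it is judged then, once.
The state is a dict: "time": time; "joint_positions": joint angles; "dq": joint speeds; "tau": joint torques, N m; "tool_pos": TCP position; "tool_rot": TCP orientation; "wrist_force": force on the tool from outside, world axes, zero at the start; "moment": the same for the moment, N m; "grip_width": finger opening in m; "grip_force": force on a finger pad.
Only numpy, scipy, OpenCV 4.12 (cv2) and the standard library are available. Lean on these libraries where they do the work, as an engineer would, in place of code of your own. Each camera call takes 0.05 s, during which the arm holds its last target. There are 200 camera calls.

### The job

Put every sample pot upright into a cell of its own on the shaker, lay the hold-down bar over the stud so that it rests flat between the cheeks at both ends, then set the wing nut on the stud, turn it backward until you see it drop into the thread start, and run it forward, straight and unforced, until it is down on the bar. Then take the hand scanner from its stand, aim it squarely at the bar-code label from about 80 mm and hold it still for at least a second, and put it back in its stand, nose down. Leave the bottle, dishes and tip box behind the shaker where they are.

Things in the scene. Friction and masses are not known exactly. Their poses are not given: they have to be found in the camera images.
- pot0_center (a point): Centre (18 mm above the underside) of sample pot 0: an upright closed round pot, 35 mm diameter, 36 mm tall, 45 g, amber contents and a white cap. Stands on the table at the start; two to four of the pots are present (the others are absent: None). z is its axis.
- pot1_center (a point): Centre (18 mm above the underside) of sample pot 1: an upright closed round pot, 35 mm diameter, 36 mm tall, 45 g, amber contents and a white cap. Stands on the table at the start; two to four of the pots are present (the others are absent: None). z is its axis.
- pot2_center (a point): Centre (18 mm above the underside) of sample pot 2: an upright closed round pot, 35 mm diameter, 36 mm tall, 45 g, amber contents and a white cap. Stands on the table at the start; two to four of the pots are present (the others are absent: None). z is its axis.
- pot3_center (a point): Centre (18 mm above the underside) of sample pot 3: an upright closed round pot, 35 mm diameter, 36 mm tall, 45 g, amber contents and a white cap. Stands on the table at the start; two to four of the pots are present (the others are absent: None). z is its axis.
- cell0 (a point): Centre of the floor of cell 0 on the shaker, 48 mm above the table. Each of the four cells is an open square pocket, 42 x 42 mm, with walls only 10 mm high; the cells lie in one row along the shaker's y, at y = -112, -66, +66, +112 mm from the stud.
- cell1 (a point): Centre of the floor of cell 1 on the shaker, 48 mm above the table. Each of the four cells is an open square pocket, 42 x 42 mm, with walls only 10 mm high; the cells lie in one row along the shaker's y, at y = -112, -66, +66, +112 mm from the stud.
- cell2 (a point): Centre of the floor of cell 2 on the shaker, 48 mm above the table. Each of the four cells is an open square pocket, 42 x 42 mm, with walls only 10 mm high; the cells lie in one row along the shaker's y, at y = -112, -66, +66, +112 mm from the stud.
- cell3 (a point): Centre of the floor of cell 3 on the shaker, 48 mm above the table. Each of the four cells is an open square pocket, 42 x 42 mm, with walls only 10 mm high; the cells lie in one row along the shaker's y, at y = -112, -66, +66, +112 mm from the stud.
- seat (a point): Point on the stud's axis where the seated bar's underside rests, 87 mm above the table; z up, y along the row of cells. A 58 mm round collar and end rests at y = +-146 mm reach this height; on each end rest two cheeks, 10 mm high and 74 mm apart in x, take the bar between them (5 mm play either side). The stud (40 mm over the thread, 24 mm core, tapered tip) rises 60 mm above this point.
- bar_center (a point): Centre of the hold-down bar: flat aluminium, dark rubber pads, 64 (x) x 294 (y) x 16 mm (z), 300 g, flat on the table at the start. A 46 x 46 mm hole in its middle passes over the stud. It can be gripped across its 64 mm width at the middle, with the hole between the fingers. Either way round or either face up will do. Seated, this point is 8 mm above seat.
- nut_wing (a point): Centre of the nut's wing, 62 mm above its rim: a bar 54 mm long (its x), 12 mm thick (its y), 24 mm tall. Above seat this point is 92 to 99 mm while the lugs rest on top of the thread, 89 to 91 mm just after the drop, 78 mm when home on the seated bar (160 degrees forward of the drop). It drops only if the fingers enclose the wing loosely (or follow it down).
- label: Centre of the paper bar-code label (44 x 60 mm) on the sloped grey panel of the control head at the +y end of the shaker. z points straight out of the label (30 degrees from vertical, towards the shaker's -x side); y is along the shaker's y. Panel 104 x 88 mm.
- scanner_center (a point): Centre of the hand scanner (62.5 mm above its nose): upright box-shaped tool, 125 mm long along its z, white upper body 32 (x) x 28 (y) mm, black nose 26 x 22 mm, 30 mm long, with a window; 120 g. It looks out of the nose, along its own -z. It stands nose down in its stand at the start, so that its upper 79 mm stand out. z points from nose to back end.
- scanner_beam (a point): Focus of the scanner: the point 80 mm out from its nose along its axis (142.5 mm from its centre along -z). A scan is read when this point lies on the label (within 25 mm of its centre), the scanner's axis is square to the label within 0.3 rad, and it is held still for 1 s. It reads by itself; there is no trigger.
- stand_in (a point): Centre of the inner floor (4 mm above the table) of the scanner's fixed stand: an open-topped grey box, 52 (x) x 48 (y) mm outside, 44 x 40 mm inside, 50 mm tall. With the scanner in it the scanner's centre is 62.5 mm above this point.
- scanner: The scanner again; origin at the centre of its nose's end face.
- bar: The hold-down bar again; origin at the centre of its underside.
- nut: Wing nut: aluminium cap, 58 mm diameter, 50 mm tall, with a bar-shaped wing on top (74 mm tall in all), 200 g, standing rim down on the table at the start. Open below: bore 43 mm, 46 mm deep, with three lugs (26 mm free diameter) just above the rim that run in the stud's thread. Origin at the centre of the rim, z its axis.
- shaker: The shaker, a fixed white machine: base 130 (x) x 324 (y) mm, 45 mm high, with a row of four cells on top, the threaded stud in the middle, and a control head (110 mm high) at its +y end. Origin under the stud at table height.
- stud_thread (a point): Point on the stud's axis at the top of its thread, 37 mm above seat. Coarse right-hand thread (clockwise from above runs the nut down), 27 mm per turn, three starts 120 degrees apart, at an angle that varies and is not given. Beside each start an upright rib, standing up to 19 mm above this point, blocks a nut turned forward on top of the thread; turned backward (120 degrees at most) it meets a gap, drops 7 to 9 mm, stops at the rib, and can then be run forward.
- stud: The steel stud in the middle of the shaker; origin on its axis at the height of seat, z up. It is fixed; its yaw varies freely and the angles of its thread starts are not given.
- wash_bottle: White lab bottle with a blue cap, 68 mm diameter, 150 mm tall, standing beyond the shaker; leave alone. Origin at the centre of its underside.
- dish_stack: Stack of culture dishes, 90 mm diameter, 45 mm tall, beyond the shaker; leave alone. Origin at the centre of its underside.
- tip_box: Grey pipette-tip box, 85 x 120 x 55 mm, beyond the shaker; leave alone. Origin at the centre of its underside.
Mind the look-alikes: they are no part of the job. Leave any blue look-alike of the part that bears pot3_center alone. Leave any green look-alike of the part that bears stand_in alone.

How it is judged:
On the way, in this order (a step that is already met when the one before it is completed fails the run):
1. every pot present stands upright in a cell, released (((horizontal distance between pot0_center and cell0 below 0.007 m and z of pot0_center in the frame of cell0 below 0.022 m) or (horizontal distance between pot0_center and cell1 below 0.007 m and z of pot0_center in the frame of cell1 below 0.022 m) or (horizontal distance between pot0_center and cell2 below 0.007 m and z of pot0_center in the frame of cell2 below 0.022 m) or (horizontal distance between pot0_center and cell3 below 0.007 m and z of pot0_center in the frame of cell3 below 0.022 m)) and ((horizontal distance between pot1_center and cell0 below 0.007 m and z of pot1_center in the frame of cell0 below 0.022 m) or (horizontal distance between pot1_center and cell1 below 0.007 m and z of pot1_center in the frame of cell1 below 0.022 m) or (horizontal distance between pot1_center and cell2 below 0.007 m and z of pot1_center in the frame of cell2 below 0.022 m) or (horizontal distance between pot1_center and cell3 below 0.007 m and z of pot1_center in the frame of cell3 below 0.022 m)) and ((horizontal distance between pot2_center and cell0 below 0.007 m and z of pot2_center in the frame of cell0 below 0.022 m) or (horizontal distance between pot2_center and cell1 below 0.007 m and z of pot2_center in the frame of cell1 below 0.022 m) or (horizontal distance between pot2_center and cell2 below 0.007 m and z of pot2_center in the frame of cell2 below 0.022 m) or (horizontal distance between pot2_center and cell3 below 0.007 m and z of pot2_center in the frame of cell3 below 0.022 m)) and ((horizontal distance between pot3_center and cell0 below 0.007 m and z of pot3_center in the frame of cell0 below 0.022 m) or (horizontal distance between pot3_center and cell1 below 0.007 m and z of pot3_center in the frame of cell1 below 0.022 m) or (horizontal distance between pot3_center and cell2 below 0.007 m and z of pot3_center in the frame of cell2 below 0.022 m) or (horizontal distance between pot3_center and cell3 below 0.007 m and z of pot3_center in the frame of cell3 below 0.022 m)) and angle between each of pot0_center, pot1_center, pot2_center, pot3_center's own z axis and vertical below 0.12 rad and contact force between the fingers and anything else below 0.05 N), for 0.2 s.
2. the hold-down bar is seated flat over the stud, between the cheeks (distance between bar_center and seat below 0.0125 m and angle between the y axis of bar_center and the y axis of seat, either way round below 0.06 rad and angle between bar_center's own z axis and vertical below 0.05 rad), for 0.2 s.
3. the wing nut has dropped into the thread start and been turned forward under the thread (horizontal distance between nut_wing and seat below 0.006 m and angle between nut_wing's own z axis and vertical below 0.1 rad and z of nut_wing in the frame of seat below 0.0875 m), for 0.2 s.
4. the wing nut is run down on the bar (horizontal distance between nut_wing and seat below 0.006 m and angle between nut_wing's own z axis and vertical below 0.1 rad and z of nut_wing in the frame of seat below 0.08 m), for 0.2 s.
5. the held scanner is aimed squarely at the label and held still for 1 s (distance between scanner_beam and label below 0.025 m and angle between the z axis of scanner_center and the z axis of label, either way round below 0.3 rad and z of scanner_center in the frame of label above 0 m and linear speed of scanner below 0.04 m/s and contact force between the fingers and scanner above 0.5 N), for 1 s.
At the end, for the whole second after the job is handed in: Every pot present upright in a cell (within 7 mm of its centre); bar flat on its seat (within 9 mm, 0.06 rad); nut upright on the stud, within 2 mm of being down on the bar; scanner nose down in its stand (within 14 mm, tilt below 0.2 rad); all at rest (all of step 2 and all of step 4 and ((horizontal distance between pot0_center and cell0 below 0.007 m and z of pot0_center in the frame of cell0 below 0.022 m) or (horizontal distance between pot0_center and cell1 below 0.007 m and z of pot0_center in the frame of cell1 below 0.022 m) or (horizontal distance between pot0_center and cell2 below 0.007 m and z of pot0_center in the frame of cell2 below 0.022 m) or (horizontal distance between pot0_center and cell3 below 0.007 m and z of pot0_center in the frame of cell3 below 0.022 m)) and ((horizontal distance between pot1_center and cell0 below 0.007 m and z of pot1_center in the frame of cell0 below 0.022 m) or (horizontal distance between pot1_center and cell1 below 0.007 m and z of pot1_center in the frame of cell1 below 0.022 m) or (horizontal distance between pot1_center and cell2 below 0.007 m and z of pot1_center in the frame of cell2 below 0.022 m) or (horizontal distance between pot1_center and cell3 below 0.007 m and z of pot1_center in the frame of cell3 below 0.022 m)) and ((horizontal distance between pot2_center and cell0 below 0.007 m and z of pot2_center in the frame of cell0 below 0.022 m) or (horizontal distance between pot2_center and cell1 below 0.007 m and z of pot2_center in the frame of cell1 below 0.022 m) or (horizontal distance between pot2_center and cell2 below 0.007 m and z of pot2_center in the frame of cell2 below 0.022 m) or (horizontal distance between pot2_center and cell3 below 0.007 m and z of pot2_center in the frame of cell3 below 0.022 m)) and ((horizontal distance between pot3_center and cell0 below 0.007 m and z of pot3_center in the frame of cell0 below 0.022 m) or (horizontal distance between pot3_center and cell1 below 0.007 m and z of pot3_center in the frame of cell1 below 0.022 m) or (horizontal distance between pot3_center and cell2 below 0.007 m and z of pot3_center in the frame of cell2 below 0.022 m) or (horizontal distance between pot3_center and cell3 below 0.007 m and z of pot3_center in the frame of cell3 below 0.022 m)) and angle between each of pot0_center, pot1_center, pot2_center, pot3_center's own z axis and vertical below 0.12 rad and horizontal distance between scanner_center and stand_in below 0.014 m and angle between scanner_center's own z axis and vertical below 0.2 rad and z of scanner_center in the frame of stand_in below 0.068 m and linear speed of each of nut, bar, scanner below 0.02 m/s); the robot touches nothing.
It fails at once if the nut is forced against the stud (over 80 N) (contact force between nut and stud above 80 N).
It fails at once if the nut is forced crooked on the stud (tilted more than 0.15 rad while on the thread) (horizontal distance between nut and seat below 0.01 m and z of nut_wing in the frame of seat below 0.098 m and angle between nut_wing's own z axis and vertical above 0.15 rad).
It fails at once if the wash bottle is disturbed (moved more than 25 mm) (distance of wash_bottle from where it was at the start of the episode above 0.025 m).
It fails at once if the dish stack is disturbed (moved more than 25 mm) (distance of dish_stack from where it was at the start of the episode above 0.025 m).
It fails at once if the tip box is disturbed (moved more than 25 mm) (distance of tip_box from where it was at the start of the episode above 0.025 m).
Of pot0, pot1, pot2, pot3 only 2 to 4 are there at a start; the rules pass over those that are not, and their reading is None.
At some moment in a run one of pot0, pot1, pot2, pot3, bar may be knocked a few centimetres aside while the robot is not near it.
It also fails if it takes over 210 s, if anything falls off the work surface, if the arm or the gripper's body presses on something with over 40 N, if the wrist force passes 120 N, or if a joint passes its speed limit or range.

## Working session

There is one attempt and no reset: what is moved stays moved. The work goes in short steps, Python scripts to look and compute and a tool call to move; the robot and the scene stay as the last step left them, time stands still between calls to the robot, and variables do not carry over. Pictures are saved under pics/ and viewed, at most 14 in all, crops included, and the job is handed in when it is done.

Besides the shell and the picture viewer there is one more tool, called after "Call:" as name([rows], argument=value, ...), one row to a line, values as JSON. arm_command: Moves the arm, as the interface text tells. Its arguments: {"type":"object","properties":{"moves":{"type":"array","items":{"type":"array","items":{"type":"array","items":{"type":"number"}}}},"hand":{"type":"number"},"grip_force":{"type":"number"}},"required":["moves"]}

```bash
ls; mkdir -p pics
python3 - <<'E'
from station import manip
import numpy as np,cv2
np.set_printoptions(precision=4,suppress=True)
print(manip.state()); print(manip.grip_depth)
for n in("side","top"):
    m=manip.camera_model(n);print(n,m)
    p,d=manip.capture(n);cv2.imwrite(f"pics/{n}0.png",p[...,::-1]);np.save(f"pics/{n}0.npy",d)
E
```

```text
pics
{'time': 0.0, 'joint_positions': array([ 1.0129,  0.2212,  1.5276,  0.    ,  1.3947, -0.1261]), 'dq': array([-0.0013,  0.0006, -0.0009, -0.0008, -0.0008, -0.0001]), 'tau': array([  0.0017, -49.4611, -38.7385,   0.0701,   0.057 ,  -0.0002]), 'tool_pos': array([0.2612, 0.5671, 0.2214]), 'tool_rot': array([-3.1397, -0.0003,  2.7098]), 'wrist_force': array([-0.033 ,  0.0237,  0.1521]), 'moment': array([ 0.01  , -0.0209,  0.021 ]), 'grip_force': 0.0, 'grip_width': 0.08681047182769608}
0.0187
side {'camera_matrix': array([[368.4118,   0.    , 313.13  ],
       [  0.    , 368.4118, 198.5777],
       [  0.    ,   0.    ,   1.    ]]), 'D': array([-0.051,  0.   ,  0.   ,  0.   ,  0.   ]), 'pose': array([[ 0.7871, -0.3779,  0.4876,  0.1416],
       [-0.6169, -0.4869,  0.6184, -0.5178],
       [ 0.0037, -0.7875, -0.6163,  0.6473],
       [ 0.    ,  0.    ,  0.    ,  1.    ]])}
top {'camera_matrix': array([[416.0595,   0.    , 319.5051],
       [  0.    , 416.0595, 199.9747],
       [  0.    ,   0.    ,   1.    ]]), 'D': array([-0.0114,  0.    ,  0.    ,  0.    ,  0.    ]), 'pose': array([[-0.0261, -0.9882,  0.1509,  0.4405],
       [-0.9997,  0.026 , -0.0027,  0.0553],
       [-0.0012, -0.1509, -0.9885,  1.1337],
       [ 0.    ,  0.    ,  0.    ,  1.    ]])}
```

View pics/top0.png

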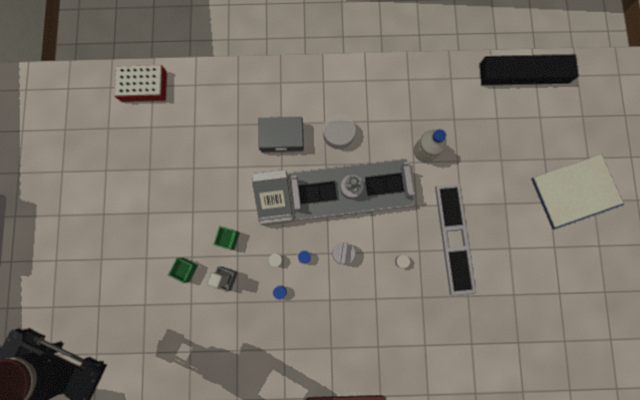

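View pics/side0.png

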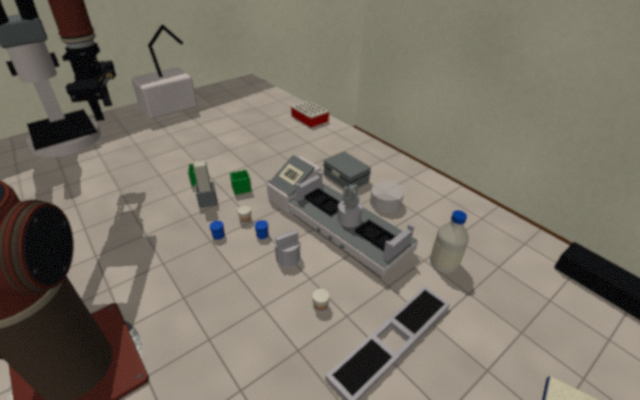

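The top view shows white-capped pots at (276,260) and (404,261), and blue look-alikes at (305,257) and (280,292). The nut is at (344,253), the stud at (351,186) and the bar at (455,238). The grey stand with the scanner is at (222,278), the green stands at (227,238) and (182,269), and the label at (272,200). The white-capped pots and the grey stand fit the text. I'll confirm them in an enlarged crop and measure.

```bash
cat > h.py <<'E'
from station import manip
import numpy as np,cv2
np.set_printoptions(precision=4,suppress=True)
M={n:manip.camera_model(n) for n in("side","top")}
def rays(n,uv):
    m=M[n];p=cv2.undistortPoints(np.asarray(uv,float).reshape(-1,1,2),m["camera_matrix"],m["D"]).reshape(-1,2)
    return m["pose"][:3,3],np.c_[p,np.ones(len(p))]@m["pose"][:3,:3].T
def plane(n,uv,z):
    o,d=rays(n,uv);return o+d*((z-o[2])/d[:,2])[:,None]
def cloud(n,d):
    v,u=np.mgrid[:400,:640];o,r=rays(n,np.c_[u.ravel(),v.ravel()])
    return (o+r*d.reshape(-1,1)).reshape(400,640,3)
def tri(u1,u2):   # top uv, side uv -> point, miss
    (o1,),(d1,)=[np.atleast_2d(a) for a in rays("top",[u1])];(o2,),(d2,)=[np.atleast_2d(a) for a in rays("side",[u2])]
    s=np.linalg.lstsq(np.c_[d1,-d2],o2-o1,rcond=None)[0];a,b=o1+s[0]*d1,o2+s[1]*d2
    return (a+b)/2,np.linalg.norm(a-b)
def blobs(mask,amin=20):
    c,_=cv2.findContours(mask.astype(np.uint8),cv2.RETR_EXTERNAL,cv2.CHAIN_APPROX_NONE)
    return [k for k in c if cv2.contourArea(k)>amin]
def shot(name=None):
    out={}
    for n in("top","side"):
        p,d=manip.capture(n);out[n]=(p,d)
        if name:cv2.imwrite(f"pics/{name}_{n}.png",p[...,::-1]);np.save(f"pics/{name}_{n}.npy",d)
    return out
E
python3 - <<'E'
from h import *
p=cv2.imread("pics/top0.png");s=cv2.imread("pics/side0.png")
a=cv2.resize(p[150:310,165:485],(800,400),interpolation=cv2.INTER_CUBIC);cv2.imwrite("pics/c1.png",a)
a=cv2.resize(s[140:320,170:430],(800,554),interpolation=cv2.INTER_CUBIC);cv2.imwrite("pics/c2.png",a)
C=cloud("top",np.load("pics/top0.npy"));S=cloud("side",np.load("pics/side0.npy"))
for u,v in[(276,260),(404,261),(305,257),(344,253),(351,186),(272,200),(320,280),(300,194),(408,180),(292,193),(448,190),(215,280),(230,280)]:print((u,v),C[v,u])
print()
for u,v in[(245,213),(320,297),(287,240),(289,174),(350,190),(202,170)]:print((u,v),S[v,u])
E
```

```text
(276, 260) [0.4525 0.1698 0.0373]
(404, 261) [ 0.4411 -0.1643  0.0354]
(305, 257) [0.4584 0.0942 0.0316]
(344, 253) [ 0.4651 -0.006   0.0752]
(351, 186) [ 0.6266 -0.0257  0.1289]
(272, 200) [0.6041 0.1738 0.0825]
(320, 280) [ 0.3967  0.0565 -0.0012]
(300, 194) [0.6218 0.103  0.0585]
(408, 180) [ 0.6462 -0.1759  0.0866]
(292, 193) [0.6277 0.1249 0.0433]
(448, 190) [ 0.6299 -0.2999  0.0135]
(215, 280) [0.408  0.3063 0.1268]
(230, 280) [0.4048 0.2859 0.055 ]

(245, 213) [0.4507 0.1568 0.0347]
(320, 297) [ 0.4383 -0.1655  0.0352]
(287, 240) [ 0.4654 -0.0125  0.0606]
(289, 174) [0.6042 0.1755 0.0817]
(350, 190) [ 0.6285 -0.0371  0.1414]
(202, 170) [0.41   0.295  0.1114]
```

View pics/c1.png

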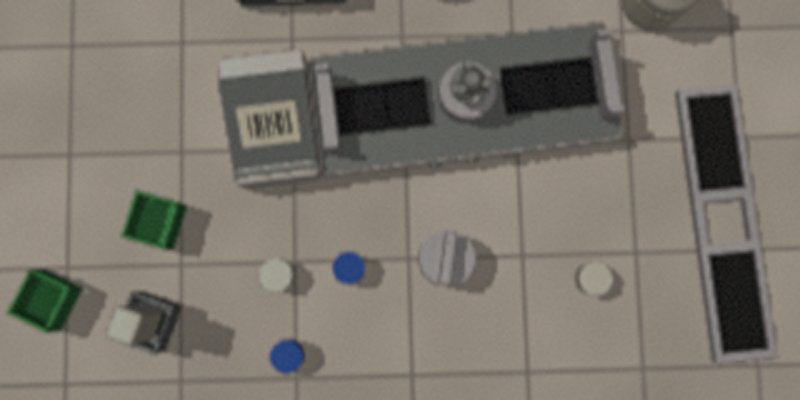

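View pics/c2.png

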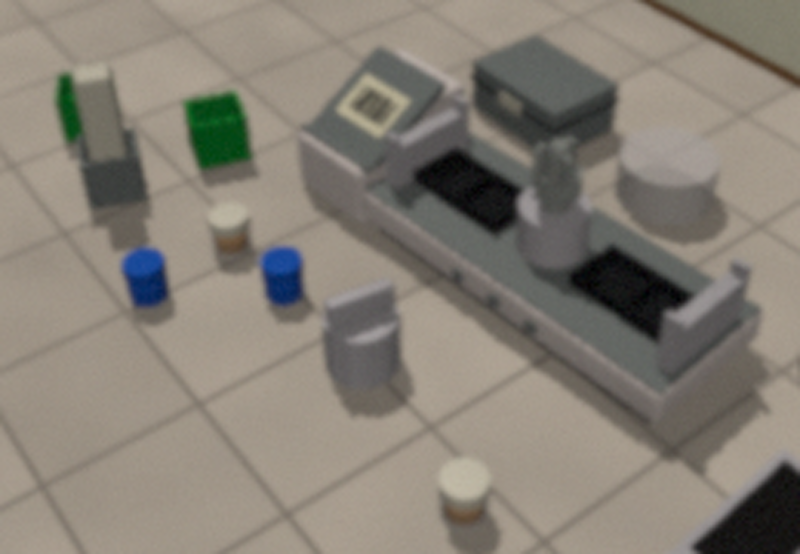

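The crops confirm that the amber pots with white caps and the grey stand with the scanner are the right parts. The solid blue pots and the green boxes are the look-alikes. Next I measure everything.

```bash
cat > meas.py <<'E'
from h import *
def rect(xy):
    (c,wh,a)=cv2.minAreaRect(np.asarray(xy,np.float32));w,h=wh
    if w<h:w,h,a=h,w,a+90
    return np.array(c),w,h,(np.radians(a)+np.pi/2)%np.pi-np.pi/2   # long-axis angle
def sel(C,c,r,z0,z1):
    m=(np.hypot(C[...,0]-c[0],C[...,1]-c[1])<r)&(C[...,2]>z0)&(C[...,2]<z1);return C[m]
def cen(C,c,r,z0,z1):
    P=sel(C,c,r,z0,z1);Q,rad=cv2.minEnclosingCircle(P[:,:2].astype(np.float32));return len(P),P.mean(0),np.array(Q),rad,np.median(P[:,2])
E
python3 - <<'E'
from meas import *
T=cv2.imread("pics/top0.png");Sd=cv2.imread("pics/side0.png")
C=cloud("top",np.load("pics/top0.npy"));S=cloud("side",np.load("pics/side0.npy"))
for nm,c in(("potA",(.452,.168)),("potB",(.441,-.165)),("blue",(.458,.094))):
  for n,X in(("top",C),("side",S)):print(nm,n,*cen(X,c,.03,.028,.045))
for n,X in(("top",C),("side",S)):
  P=sel(X,(.465,-.006),.05,.06,.09);print("wing",n,len(P),P.mean(0),np.percentile(P[:,2],[50,95]),rect(P[:,:2]))
  P=sel(X,(.465,-.006),.05,.04,.056);print("nutcap",n,len(P),cv2.minEnclosingCircle(P[:,:2].astype(np.float32)))
  P=sel(X,(.41,.3),.05,.115,.14);print("scan",n,len(P),P.mean(0),np.median(P[:,2]),rect(P[:,:2]))
  P=sel(X,(.405,.292),.05,.04,.06);print("stand",n,len(P),np.median(P[:,2]),rect(P[:,:2]))
  P=sel(X,(.63,-.03),.04,.078,.095);print("collar",n,len(P),np.median(P[:,2]),cv2.minEnclosingCircle(P[:,:2].astype(np.float32)))
  P=sel(X,(.63,-.03),.03,.115,.16);print("stud",n,len(P),P.mean(0),P[:,2].max(),rect(P[:,:2]))
  for c in((.646,-.176),(.61,.12)):
    P=sel(X,c,.06,.08,.105);P=P[np.abs(P[:,1]-c[1])<.025];print("rest",n,len(P),np.percentile(P[:,2],[5,50,95]),rect(P[:,:2]))
  P=X[(X[...,2]>.008)&(X[...,2]<.03)&(X[...,1]<-.22)&(X[...,1]>-.4)&(X[...,0]<.68)&(X[...,0]>.3)];print("bar",n,len(P),np.median(P[:,2]),rect(P[:,:2]))
# dark regions
g=cv2.cvtColor(T,cv2.COLOR_BGR2GRAY)
for k in blobs(g<45,60):
    c=k.reshape(-1,2).mean(0)
    if 250<c[0]<480 and 150<c[1]<310:
        z=.048 if c[0]<420 else .016
        print("dark",c,[ (zz,rect(plane("top",k.reshape(-1,2),zz)[:,:2])) for zz in((.048,.058) if c[0]<420 else (.016,))])
# label
for n,I,(u,v) in(("top",T,(272,200)),("side",Sd,(291,174))):
    h=cv2.cvtColor(I,cv2.COLOR_BGR2GRAY)[v-25:v+25,u-25:u+25]
    L=cv2.morphologyEx((h>150).astype(np.uint8),cv2.MORPH_CLOSE,np.ones((5,5)))
    for k in blobs(L,60):print("label",n,np.array(cv2.minAreaRect(k)[0])+(u-25,v-25),cv2.minAreaRect(k),h[::12,::12].tolist())
E
```

```text
potA top 141 [0.4549 0.173  0.0351] [0.4543 0.1731] 0.017439138144254684 0.03516186573295177
potA side 112 [0.4542 0.169  0.0338] [0.4549 0.1715] 0.018324147909879684 0.03414938816193108
potB top 144 [ 0.4422 -0.1608  0.035 ] [ 0.4422 -0.1614] 0.017740437760949135 0.034884100698767906
potB side 218 [ 0.4418 -0.1646  0.0336] [ 0.4427 -0.1632] 0.018031710758805275 0.033819188140553125
blue top 135 [0.4605 0.0966 0.0352] [0.4605 0.0968] 0.017161861062049866 0.03516505124048219
blue side 127 [0.4602 0.093  0.0337] [0.4607 0.0952] 0.017952099442481995 0.03414339023056101
wing top 102 [ 0.4679 -0.0059  0.0725] [0.0732 0.0758] (array([ 0.4678, -0.0061]), 0.052201978862285614, 0.011818583123385906, np.float64(-0.18245143522661955))
nutcap top 290 ((0.46798497438430786, -0.00575617142021656), 0.029196465387940407)
scan top 171 [0.4097 0.3071 0.1274] 0.12822964137376047 (array([0.4096, 0.3082]), 0.031772173941135406, 0.0283345989882946, np.float64(-0.39442494324315014))
stand top 129 0.048591001213970975 (array([0.4094, 0.3079]), 0.052240680903196335, 0.04749535396695137, np.float64(-0.3501189
[... 2879 characters left out ...]
.6348 173.5843] ((24.63483238220215, 24.584270477294922), (18.01996421813965, 14.945971488952637), 32.0053825378418) [[157, 151, 141, 154, 153], [148, 149, 101, 108, 151], [149, 102, 101, 149, 101], [134, 98, 97, 144, 84], [147, 102, 102, 84, 15]]
label side [272.7921 166.9208] ((6.792078971862793, 17.92078971862793), (9.146767616271973, 24.203754425048828), 39.28940963745117) [[157, 151, 141, 154, 153], [148, 149, 101, 108, 151], [149, 102, 101, 149, 101], [134, 98, 97, 144, 84], [147, 102, 102, 84, 15]]
label side [299.5 158. ] ((33.5, 9.0), (18.0, 31.0), 90.0) [[157, 151, 141, 154, 153], [148, 149, 101, 108, 151], [149, 102, 101, 149, 101], [134, 98, 97, 144, 84], [147, 102, 102, 84, 15]]
```

```bash
cat > plan.py <<'E'
from h import *
from scipy.spatial.transform import Rotation as Ro
def pl(*W,start=None):
    "W: (x,y,z,yaw); prints tool shift mm + twist, each from the one before"
    s=manip.state()
    p=(*s["tool_pos"],s["tool_rot"][2]) if start is None else start
    print("t",round(s["time"],2),"now",np.round(p,4),"q",s["joint_positions"],"F",s["wrist_force"],"w",round(s["grip_width"],4),s["grip_force"])
    for w in W:
        d=np.subtract(w[:3],p[:3]);c,n=np.cos(p[3]),np.sin(p[3])
        t=(p[3]-w[3]+np.pi)%(2*np.pi)-np.pi
        L=np.hypot(*d[:2])
        print("  ",np.round([1e3*(c*d[0]+n*d[1]),1e3*(n*d[0]-c*d[1]),-1e3*d[2]],1),round(t,3),"rows",int(np.ceil(max(np.linalg.norm(d)/.0417,abs(t)/.125))));p=w
SH=np.array([.6366,-.033]);YAW=.095
def sh(x,y,z=0):
    c,s=np.cos(YAW),np.sin(YAW);return np.array([SH[0]+c*x-s*y,SH[1]+s*x+c*y,z])
E
python3 - <<'E'
from plan import *
print(sh(0,66),sh(0,-66))
pl((.4546,.1723,.10,1.666),(.4546,.1723,.012,1.666))
E
```

```text
[-5.624  65.6694  0.    ] [  6.8972 -65.7354   0.    ]
t 0.1 now [0.2613 0.5671 0.2215 2.7098] q [ 1.0129  0.2212  1.5275  0.      1.3947 -0.1261] F [-0.9432  0.0624  0.1918] w 0.0871 0.0
   [-340.8 -277.7  121.5] 1.044 rows 11
   [ 0.  0. 88.] 0.0 rows 3
```

Call:
arm_command([
  [[-340.8,-277.7,81,1.044],[-340.8,-277.7,81,1.044],[-340.8,-277.7,81,1.044],[-340.8,-277.7,81,1.044],[-340.8,-277.7,81,1.044],[-340.8,-277.7,81,1.044],[-340.8,-277.7,81,1.044],[-340.8,-277.7,81,1.044],[-340.8,-277.7,81,1.044],[-340.8,-277.7,81,1.044]],
])

```text
time: 0.93
tool_pos: [0.4419, 0.1977, 0.1466]
tool_rot: [-3.142, -0.0, 1.663]
wrist_force: [1.6, 0.5, 0.1]
grip_width: 0.0868
grip_force: 0.0
```

Call:
arm_command([
  [[0,0,0,0],[0,0,0,0],[0,0,0,0],[0,0,0,0]],
])

```text
time: 1.27
tool_pos: [0.4413, 0.2007, 0.1471]
tool_rot: [-3.142, -0.0, 1.667]
wrist_force: [-0.4, -0.3, -0.6]
grip_width: 0.0872
grip_force: 0.0
```

Run:
```python
from plan import *
pl((.4546,.1723,.10,1.666),(.4546,.1723,.012,1.666))
```

```text
t 1.27 now [0.4413 0.2007 0.1471 1.6671] q [ 0.2636 -0.0495  1.961   0.0005  1.2301  0.1671] F [-0.4431 -0.2744 -0.6131] w 0.0872 0.0
   [-29.5  10.5  47.1] 0.001 rows 2
   [ 0.  0. 88.] 0.0 rows 3
```

Call:
arm_command([
  [[-29.5,10.5,37,0],[-29.5,10.5,47,0],[-29.5,10.5,80,0],[-29.5,10.5,110,0],[-29.5,10.5,128,0],[-29.5,10.5,135,0],[-29.5,10.5,135,0]],
])

```text
time: 1.85
tool_pos: [0.4529, 0.1722, 0.0104]
tool_rot: [-3.138, 0.0, 1.668]
wrist_force: [-0.6, -0.3, 1.2]
grip_width: 0.0873
grip_force: 0.0
```

Call:
arm_command([
  [[0,0,0,0],[0,0,0,0],[0,0,0,0],[0,0,0,0],[0,0,0,0],[0,0,0,0],[0,0,0,0],[0,0,0,0]],
], hand=20, grip_force=12)

```text
time: 2.52
tool_pos: [0.4551, 0.1712, 0.0122]
tool_rot: [3.141, -0.0, 1.666]
wrist_force: [-0.6, -0.2, -0.5]
grip_width: 0.0416
grip_force: 0.0
```

Run:
```python
from plan import *
c=sh(0,.066,.2)
pl((.4546,.1723,.15,1.666),(*sh(0,.066,.15),1.666),(*sh(0,.066,.062),1.666))
```

```text
t 2.52 now [0.4551 0.1712 0.0122 1.6656] q [0.1974 0.1608 2.0341 0.     0.9465 0.1026] F [-0.6036 -0.2493 -0.5163] w 0.0416 0.0
   [   1.2   -0.4 -137.8] -0.0 rows 4
   [-155.7  161.7   -0. ] 0.0 rows 6
   [ 0.  0. 88.] 0.0 rows 3
```

Call:
arm_command([
  [[0,0,0,0],[0,0,0,0],[0,0,0,0],[0,0,0,0],[0,0,-35,0],[0,0,-70,0],[0,0,-105,0],[0,0,-138,0],[0,0,-138,0]],
])

```text
time: 3.27
tool_pos: [0.4595, 0.1723, 0.1575]
tool_rot: [3.13, -0.001, 1.666]
wrist_force: [0.7, 0.4, -0.2]
grip_width: 0.0343
grip_force: 12.0
```

Call:
arm_command([
  [[-26,27,0,0],[-52,54,0,0],[-78,81,0,0],[-104,108,0,0],[-130,135,0,0],[-148,154,0,0],[-155.7,161.7,0,0],[-155.7,161.7,0,0],[-155.7,161.7,0,0],[-155.7,161.7,0,0]],
])

```text
time: 4.1
tool_pos: [0.6294, 0.0327, 0.1493]
tool_rot: [-3.14, -0.001, 1.667]
wrist_force: [-0.7, 0.4, -0.6]
grip_width: 0.0348
grip_force: 12.0
```

Run:
```python
from plan import *
from meas import *
o=shot("p1")
pl((*sh(0,.066,.15),1.666))
tp=manip.state()["tool_pos"]
for n in o:
  p,d=o[n];X=cloud(n,d);hsv=cv2.cvtColor(p,cv2.COLOR_RGB2HSV)
  m=(np.hypot(X[...,0]-tp[0],X[...,1]-tp[1])<.06)&(X[...,2]>.13)&(X[...,2]<.185)
  ys,xs=np.nonzero(m);print(n,m.sum(),xs.min(),xs.max(),ys.min(),ys.max())
  a=cv2.resize(p[max(0,int(ys.mean())-50):int(ys.mean())+50,int(xs.mean())-65:int(xs.mean())+65,::-1],(400,308),interpolation=cv2.INTER_CUBIC);o[n]=a
cv2.imwrite("pics/c3.png",np.hstack([o["top"],o["side"]]))
```

```text
t 4.2 now [0.6296 0.0329 0.1499 1.6673] q [-0.073   0.2918  1.5806  0.0003  1.27   -0.1695] F [-0.1153 -0.2139  0.1121] w 0.0349 12.000102088786662
   [-0.2  0.7 -0.1] 0.001 rows 1
top 18 349 352 178 186
side 369 320 348 158 192
```

View pics/c3.png

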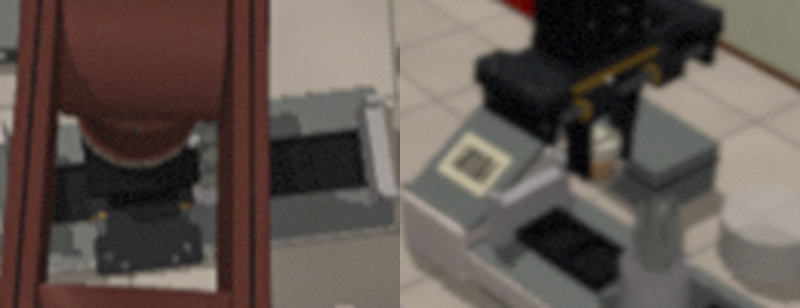

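The side crop shows the pot held over the +y cells. The arm blocks the top view. Lowering the pot now.

Call:
arm_command([
  [[0,0.7,30,0],[0,0.7,55,0],[0,0.7,70,0],[0,0.7,76,0],[0,0.7,80,0],[0,0.7,83,0],[0,0.7,85,0],[0,0.7,87,0],[0,0.7,88,0],[0,0.7,88,0]],
])

```text
time: 5.03
tool_pos: [0.6318, 0.0316, 0.0625]
tool_rot: [3.141, 0.0, 1.666]
wrist_force: [0.0, 0.8, -0.9]
grip_width: 0.0347
grip_force: 12.0
```

Call:
arm_command([
  [[0,0,1.3,0],[0,0,1.3,0]],
])

```text
time: 5.2
tool_pos: [0.6315, 0.0316, 0.0609]
tool_rot: [3.141, 0.0, 1.666]
wrist_force: [-0.5, 0.1, -0.9]
grip_width: 0.0344
grip_force: 12.0
```

Call:
arm_command([
  [[0,0,0,0],[0,0,0,0],[0,0,0,0],[0,0,0,0],[0,0,0,0],[0,0,0,0],[0,0,-30,0],[0,0,-65,0],[0,0,-100,0],[0,0,-100,0]],
], hand=70)

```text
time: 6.03
tool_pos: [0.6363, 0.0314, 0.1698]
tool_rot: [3.129, 0.002, 1.666]
wrist_force: [1.9, -0.5, 0.6]
grip_width: 0.0695
grip_force: 0.0
```

Run:
```python
from plan import *
pl((.4424,-.1622,.16,1.666),(.4424,-.1622,.012,1.666))
```

```text
t 6.03 now [0.6363 0.0314 0.1698 1.6659] q [-0.0745  0.278   1.5587  0.      1.2916 -0.1696] F [ 1.9285 -0.5492  0.6255] w 0.0695 0.0
   [-174.3 -211.4    9.8] -0.0 rows 7
   [  0.   0. 148.] 0.0 rows 4
```

Call:
arm_command([
  [[-26,-31,0,0],[-52,-61,0,0],[-78,-92,0,0],[-104,-122,0,0],[-130,-153,0,0],[-155,-182,0,0],[-170,-200,0,0],[-175.6,-205.9,1,0],[-175.6,-205.9,1,0],[-175.6,-205.9,1,0]],
])

```text
time: 6.87
tool_pos: [0.4436, -0.1626, 0.1599]
tool_rot: [3.141, -0.0, 1.665]
wrist_force: [0.6, 0.2, 0.5]
grip_width: 0.07
grip_force: 0.0
```

Run:
```python
from plan import *
from meas import *
o=shot("p2")
pl((.4424,-.1622,.08,1.666),(.4424,-.1622,.012,1.666))
for n in o:
  X=cloud(n,o[n][1])
  for c,z in(((.4424,-.1622),(.026,.045)),((.630,.0325),(.072,.095))):
    try:print(n,*cen(X,c,.03,*z))
    except Exception as e:print(n,"none")
  P=X[(X[...,2]>.008)&(X[...,2]<.03)&(X[...,1]<-.22)&(X[...,1]>-.4)&(X[...,0]<.68)&(X[...,0]>.3)];print("bar",n,len(P),np.median(P[:,2]),rect(P[:,:2]))
```

```text
t 6.97 now [ 0.4441 -0.162   0.1598  1.6667] q [-0.5172 -0.0952  1.9786  0.0006  1.2577 -0.6133] F [0.5066 0.2641 0.4722] w 0.0698 0.0
   [-0.1 -1.7 79.8] 0.001 rows 2
   [ 0.  0. 68.] 0.0 rows 2
top 127 [ 0.4419 -0.1586  0.0349] [ 0.4425 -0.1601] 0.017315205186605453 0.0348461511262983
top 146 [0.6312 0.0342 0.0827] [0.6316 0.0341] 0.017663022503256798 0.08280361890954713
bar top 966 0.015331554334790831 (array([ 0.5   , -0.3093]), 0.2946297824382782, 0.0663752481341362, np.float64(0.06244490242331002))
side 226 [ 0.4413 -0.1651  0.0335] [ 0.4424 -0.1632] 0.017979655414819717 0.03407218054489913
side 0 [nan nan nan] [0. 0.] 0.0 nan
bar side 4485 0.015108863733230837 (array([ 0.4997, -0.3102]), 0.29582974314689636, 0.06630071252584457, np.float64(0.06430218680634203))meas.py:9: RuntimeWarning: Mean of empty slice.
  P=sel(C,c,r,z0,z1);Q,rad=cv2.minEnclosingCircle(P[:,:2].astype(np.float32));return len(P),P.mean(0),np.array(Q),rad,np.median(P[:,2])
  ret = um.true_divide(
  return _methods._mean(a, axis=axis, dtype=dtype,
  ret = ret.dtype.type(ret / rcount)
```

Call:
arm_command([
  [[0,-1.7,30,0],[0,-1.7,65,0],[0,-1.7,100,0],[0,-1.7,130,0],[0,-1.7,144,0],[0,-1.7,148,0],[0,-1.7,148,0]],
])

```text
time: 7.55
tool_pos: [0.4411, -0.1614, 0.0104]
tool_rot: [-3.139, -0.002, 1.667]
wrist_force: [0.1, -0.5, 1.1]
grip_width: 0.0697
grip_force: 0.0
```

Call:
arm_command([
  [[0,0,0,0],[0,0,0,0],[0,0,0,0],[0,0,0,0],[0,0,0,0],[0,0,0,0],[0,0,0,0],[0,0,0,0],[0,0,0,0]],
], hand=20, grip_force=12)

```text
time: 8.3
tool_pos: [0.4417, -0.1631, 0.0122]
tool_rot: [3.141, 0.0, 1.666]
wrist_force: [-0.5, 0.8, 4.9]
grip_width: 0.0348
grip_force: 12.0
```

Run:
```python
from plan import *
pl((.4424,-.1617,.15,1.666),(*sh(0,-.066,.15),1.666),(*sh(0,-.066,.062),1.666))
```

```text
t 8.3 now [ 0.4417 -0.1631  0.0122  1.6657] q [-0.5214  0.1266  2.0731 -0.      0.9413 -0.6163] F [-0.5256  0.8146  4.9433] w 0.0348 11.999979468528181
   [   1.3    0.8 -137.8] -0.0 rows 4
   [ 43.7 205.5  -0. ] 0.0 rows 6
   [ 0.  0. 88.] 0.0 rows 3
```

Call:
arm_command([
  [[0,0,-35,0],[0,0,-70,0],[0,0,-105,0],[0,0,-138,0],[9,41,-138,0],[18,82,-138,0],[27,123,-138,0],[36,164,-138,0],[42,195,-138,0],[44.5,206,-138,0]],
])

```text
time: 9.13
tool_pos: [0.6457, -0.0972, 0.149]
tool_rot: [3.14, -0.0, 1.668]
wrist_force: [-0.8, 0.4, -1.0]
grip_width: 0.0343
grip_force: 12.0
```

Call:
arm_command([
  [[0,0,0,0],[0,0,0,0],[0,0,0,0]],
])

```text
time: 9.38
tool_pos: [0.641, -0.0992, 0.1489]
tool_rot: [-3.14, -0.0, 1.666]
wrist_force: [0.2, 0.4, -0.3]
grip_width: 0.0346
grip_force: 12.0
```

Run:
```python
from plan import *
pl((*sh(0,-.066,.062),1.666))
```

```text
t 9.38 now [ 0.641  -0.0992  0.1489  1.6656] q [-0.2748  0.3349  1.5287 -0.0003  1.28   -0.3696] F [ 0.2276  0.3501 -0.3341] w 0.0346 11.999853076413274
   [ 0.3  1.9 86.9] -0.0 rows 3
```

Call:
arm_command([
  [[0,1.5,30,0],[0,1.5,55,0],[0,1.5,70,0],[0,1.5,76,0],[0,1.5,80,0],[0,1.5,83,0],[0,1.5,85,0],[0,1.5,87,0],[0,1.5,88.5,0],[0,1.5,88.5,0]],
])

```text
time: 10.22
tool_pos: [0.644, -0.0989, 0.0617]
tool_rot: [3.141, 0.0, 1.666]
wrist_force: [-0.2, -0.1, -1.4]
grip_width: 0.0347
grip_force: 12.0
```

Call:
arm_command([
  [[0,0,0,0],[0,0,0,0],[0,0,0,0],[0,0,0,0],[0,0,0,0],[0,0,0,0],[0,0,-30,0],[0,0,-65,0],[0,0,-100,0],[0,0,-100,0]],
], hand=70)

```text
time: 11.05
tool_pos: [0.6485, -0.1001, 0.1705]
tool_rot: [3.129, 0.005, 1.666]
wrist_force: [1.4, -1.0, 2.2]
grip_width: 0.0698
grip_force: 0.0
```

Call:
arm_command([
  [[-20,-16,0,0],[-45,-37,0,0.12],[-70,-58,0,0.24],[-100,-83,0,0.36],[-130,-108,0,0.48],[-155,-129,0,0.6],[-180,-150,0,0.72],[-196,-163,0,0.84],[-196,-163,0,0.96],[-196,-163,0,1.08]],
], hand=87)

```text
time: 11.88
tool_pos: [0.4991, -0.3111, 0.1613]
tool_rot: [3.141, -0.0, 0.577]
wrist_force: [-0.4, -0.4, 0.1]
grip_width: 0.0873
grip_force: 0.0
```

Call:
arm_command([
  [[0,0,0,0.12],[0,0,0,0.24],[0,0,0,0.36],[0,0,0,0.48],[0,0,0,0.52],[0,0,0,0.52],[0,0,0,0.52]],
])

```text
time: 12.47
tool_pos: [0.5001, -0.3094, 0.1612]
tool_rot: [3.142, -0.0, 0.067]
wrist_force: [0.3, -0.5, 0.1]
grip_width: 0.0872
grip_force: 0.0
```

```bash
python3 - <<'E' 2>/dev/null
from plan import *
from meas import *
o=shot("p3")
for n in o:
  X=cloud(n,o[n][1])
  for c,z in(((.643,-.099),(.072,.095)),((.630,.0325),(.072,.095))):
    try:print(n,*cen(X,c,.03,*z))
    except Exception as e:print(n,"none")
  P=X[(X[...,2]>.008)&(X[...,2]<.03)&(X[...,1]<-.22)&(X[...,1]>-.4)&(X[...,0]<.68)&(X[...,0]>.3)];print("bar",n,len(P),np.median(P[:,2]),rect(P[:,:2]))
pl((.4998,-.310,.06,.066),(.4998,-.310,.0025,.066))
E
```

```text
top 145 [ 0.6438 -0.0965  0.0828] [ 0.6443 -0.097 ] 0.017561480402946472 0.08289626211006329
top 147 [0.6311 0.0343 0.0831] [0.6319 0.0343] 0.017686177045106888 0.08320604718083069
bar top 1789 0.01542004121516305 (array([ 0.5001, -0.3097]), 0.2950631380081177, 0.0665978416800499, np.float64(0.0673501080949106))
side 0 [nan nan nan] [0. 0.] 0.0 nan
side 129 [0.6298 0.029  0.0811] [0.6319 0.0318] 0.01867782697081566 0.08212346321116737
bar side 4298 0.015051197753207124 (array([ 0.5003, -0.3101]), 0.2979682683944702, 0.06625265628099442, np.float64(0.06316764689245469))
t 12.57 now [ 0.5001 -0.3095  0.1612  0.0673] q [-0.6882  0.1834  1.6874  0.      1.2707  0.8154] F [ 0.0819  0.5356 -0.26  ] w 0.0872 0.0
   [ -0.3   0.5 101.2] 0.001 rows 3
   [ 0.   0.  57.5] 0.0 rows 2
```

Call:
arm_command([
  [[0,0.5,35,0],[0,0.5,75,0],[0,0.5,110,0],[0,0.5,135,0],[0,0.5,148,0],[0,0.5,155,0],[0,0.5,158,0],[0,0.5,158.5,0],[0,0.5,158.5,0]],
])

```text
time: 13.32
tool_pos: [0.5014, -0.311, 0.0045]
tool_rot: [3.14, -0.002, 0.066]
wrist_force: [0.2, -0.4, 1.2]
grip_width: 0.0873
grip_force: 0.0
```

Call:
arm_command([
  [[0,0,0,0],[0,0,0,0],[0,0,0,0],[0,0,0,0],[0,0,0,0],[0,0,0,0],[0,0,0,0],[0,0,0,0]],
], hand=50, grip_force=40)

```text
time: 13.98
tool_pos: [0.5003, -0.3101, 0.0032]
tool_rot: [3.141, -0.0, 0.066]
wrist_force: [-0.8, 1.0, 6.0]
grip_width: 0.0635
grip_force: 40.0
```

Call:
arm_command([
  [[0,0,-10,0],[0,0,-30,0],[0,0,-60,0],[0,0,-95,0],[0,0,-130,0],[0,0,-165,0],[0,0,-195,0],[0,0,-200,0],[0,0,-200,0]],
])

```text
time: 14.73
tool_pos: [0.5012, -0.3108, 0.2053]
tool_rot: [3.138, -0.003, 0.066]
wrist_force: [0.5, -0.3, -3.8]
grip_width: 0.0634
grip_force: 40.0
```

```bash
python3 - <<'E' 2>/dev/null
from plan import *
pl((.4998,-.310,.20,.066),(*sh(0,0,.20),1.666),(*sh(0,0,.089),1.666))
E
```

```text
t 14.73 now [ 0.5012 -0.3108  0.2053  0.0658] q [-0.6888  0.1455  1.6448 -0.0001  1.3464  0.8162] F [ 0.5106 -0.2898 -3.806 ] w 0.0634 39.997780323028564
   [-1.3 -0.9  5.3] -0.0 rows 1
   [ 154.8 -267.4   -0. ] -1.6 rows 13
   [  0.   0. 111.] 0.0 rows 3
```

Call:
arm_command([
  [[8,-13,0,-0.08],[25,-43,0,-0.2],[43,-75,0,-0.32],[62,-107,0,-0.44],[81,-140,0,-0.56],[100,-172,0,-0.68],[118,-204,0,-0.8],[135,-233,0,-0.92],[148,-256,0,-1.04],[154.8,-267.4,0,-1.16]],
])

```text
time: 15.57
tool_pos: [0.636, -0.029, 0.1984]
tool_rot: [-3.136, -0.0, 1.234]
wrist_force: [0.7, -0.3, -2.8]
grip_width: 0.0637
grip_force: 40.0
```

Call:
arm_command([
  [[0,0,0,-0.12],[0,0,0,-0.24],[0,0,0,-0.34],[0,0,0,-0.41],[0,0,0,-0.44],[0,0,0,-0.44],[0,0,0,-0.44],[0,0,0,-0.44]],
])

```text
time: 16.23
tool_pos: [0.636, -0.0328, 0.2006]
tool_rot: [-3.138, -0.001, 1.665]
wrist_force: [0.4, -0.9, -3.9]
grip_width: 0.0636
grip_force: 40.0
```

```bash
python3 - <<'E' 2>/dev/null
from plan import *
from meas import *
o=shot("p4")
pl((*sh(0,0,.20),1.666),(*sh(0,0,.15),1.666))
a=o["side"][0][100:300,240:500,::-1];b=o["top"][0][120:260,240:440,::-1]
cv2.imwrite("pics/c4.png",np.hstack([cv2.resize(a,(400,308)),cv2.resize(b,(400,308))]))
for n in o:
  X=cloud(n,o[n][1]);P=X[(X[...,2]>.18)&(X[...,2]<.235)&(np.hypot(X[...,0]-.6366,X[...,1]+.033)>.09)&(np.hypot(X[...,0]-.6366,X[...,1]+.033)<.17)];print(n,len(P),np.median(P[:,2]),np.percentile(P[:,2],[5,95]),rect(P[:,:2]))
E
```

```text
t 16.33 now [ 0.6365 -0.033   0.2017  1.665 ] q [-0.1753  0.2651  1.5129 -0.      1.3651 -0.2695] F [-0.3779 -0.1286 -3.1135] w 0.0635 39.99794661998749
   [-0.1  0.1  1.7] -0.001 rows 1
   [ 0.  0. 50.] 0.0 rows 2
top 820 0.2127400820983978 [0.2094 0.2156] (array([ 0.6366, -0.0336]), 0.2942731976509094, 0.06464612483978271, np.float64(-1.474379384170101))
side 1049 0.21245518766036753 [0.1991 0.2141] (array([ 0.6367, -0.0344]), 0.29477909207344055, 0.06610500067472458, np.float64(-1.4817824144011675))
```

View pics/c4.png

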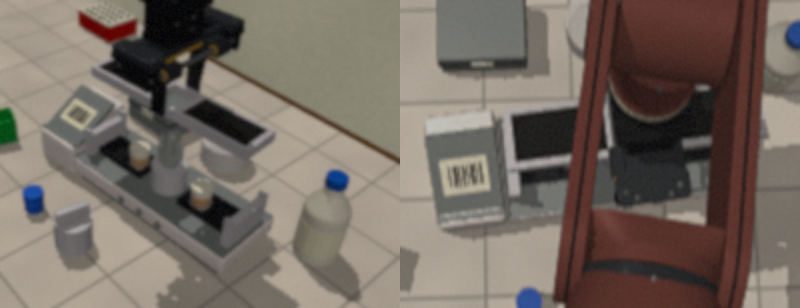

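The side crop shows the bar level and square over the stud, with both pots in cells; the top view agrees. Lowering in stages and watching the force.

Call:
arm_command([
  [[0.8,0,15,0],[0.8,0,30,0],[0.8,0,40,0],[0.8,0,48,0],[0.8,0,54,0],[0.8,0,60,0],[0.8,0,66,0],[0.8,0,72,0],[0.8,0,76,0],[0.8,0,76,0]],
])

```text
time: 17.17
tool_pos: [0.6363, -0.0321, 0.1256]
tool_rot: [-3.14, -0.0, 1.666]
wrist_force: [0.3, -0.2, -4.0]
grip_width: 0.0634
grip_force: 40.0
```

Call:
arm_command([
  [[0,0,6,0],[0,0,12,0],[0,0,17,0],[0,0,21,0],[0,0,24,0],[0,0,27,0],[0,0,30,0],[0,0,32,0],[0,0,33,0],[0,0,33,0]],
])

```text
time: 18.0
tool_pos: [0.6368, -0.0322, 0.0935]
tool_rot: [-3.141, -0.0, 1.666]
wrist_force: [-0.1, -0.1, -2.6]
grip_width: 0.0639
grip_force: 40.0
```

Call:
arm_command([
  [[0,0,1,0],[0,0,2,0],[0,0,2.5,0],[0,0,3,0],[0,0,3,0]],
])

```text
time: 18.42
tool_pos: [0.6369, -0.0322, 0.0907]
tool_rot: [-3.141, -0.0, 1.666]
wrist_force: [0.1, -0.0, -4.6]
grip_width: 0.0636
grip_force: 40.0
```

Call:
arm_command([
  [[0,0,0,0],[0,0,0,0],[0,0,0,0],[0,0,0,0],[0,0,0,0],[0,0,-10,0],[0,0,-40,0],[0,0,-75,0],[0,0,-100,0],[0,0,-100,0]],
], hand=87)

```text
time: 19.25
tool_pos: [0.6409, -0.0328, 0.1995]
tool_rot: [3.13, 0.003, 1.666]
wrist_force: [0.5, -0.8, -0.2]
grip_width: 0.0868
grip_force: 0.0
```

Call:
arm_command([
  [[4,-16,0,-0.1],[10,-40,0,-0.22],[16,-65,0,-0.34],[23,-90,0,-0.46],[29,-115,10,-0.58],[35,-140,30,-0.7],[41.6,-165.4,50,-0.82],[41.6,-165.4,60,-0.94],[41.6,-165.4,60,-1.06],[41.6,-165.4,60,-1.18]],
], hand=40)

```text
time: 20.08
tool_pos: [0.4672, -0.0062, 0.1302]
tool_rot: [-3.141, -0.001, 2.852]
wrist_force: [0.4, 0.3, -0.0]
grip_width: 0.0409
grip_force: 0.0
```

Call:
arm_command([
  [[0,0,0,-0.09],[0,0,0,-0.117],[0,0,0,-0.117],[0,0,0,-0.117]],
])

```text
time: 20.42
tool_pos: [0.4685, -0.0065, 0.1311]
tool_rot: [-3.142, 0.001, 2.962]
wrist_force: [-0.0, 0.4, -0.7]
grip_width: 0.0403
grip_force: 0.0
```

```bash
python3 - <<'E' 2>/dev/null
from plan import *
from meas import *
o=shot("p5")
pl((.4679,-.0073,.08,2.963),(.4679,-.0073,.053,2.963))
for n in o:
  X=cloud(n,o[n][1]);P=X[(X[...,2]>.09)&(X[...,2]<.115)&(np.hypot(X[...,0]-.6366,X[...,1]+.033)>.03)&(np.hypot(X[...,0]-.6366,X[...,1]+.033)<.17)]
  # bar frame
  q=(P[:,:2]-SH)@np.array([[np.cos(YAW),-np.sin(YAW)],[np.sin(YAW),np.cos(YAW)]])
  i=np.abs(q[:,0])<.03
  print(n,i.sum(),[(a,np.round(np.median(P[i&(abs(q[:,1]-a)<.02),2]),4)) for a in(-.12,-.09,-.045,.045,.09,.12)])
  P=P[i];print(rect(P[:,:2]))
  P=sel(X,(.4679,-.0073),.05,.06,.09);print("wing",n,len(P),rect(P[:,:2]) if len(P)>5 else 0)
E
```

```text
t 20.52 now [ 0.4684 -0.0065  0.131   2.9617] q [-0.1824 -0.0716  2.0146  0.      1.1982 -1.5733] F [ 0.2164 -0.2262  0.6787] w 0.0402 0.0
   [ 0.4 -0.9 51. ] -0.001 rows 2
   [ 0.  0. 27.] 0.0 rows 1
top 2313 [(-0.12, np.float64(0.1026)), (-0.09, np.float64(0.1026)), (-0.045, np.float64(0.1027)), (0.045, np.float64(0.1026)), (0.09, np.float64(0.1026)), (0.12, np.float64(0.1025))]
(array([ 0.6355, -0.0218]), 0.3168414235115051, 0.059925880283117294, np.float64(-1.4759267223753287))
wing top 0 0
side 1712 [(-0.12, np.float64(0.1021)), (-0.09, np.float64(0.1019)), (-0.045, np.float64(0.102)), (0.045, np.float64(0.1019)), (0.09, np.float64(0.1022)), (0.12, np.float64(0.1019))]
(array([ 0.6356, -0.0224]), 0.31741034984588623, 0.05994733050465584, np.float64(-1.4758219685983263))
wing side 165 (array([ 0.4675, -0.0085]), 0.052904028445482254, 0.013754020445048809, np.float64(-0.12833360503122826))
```

Bar flat at z about 0.1025 over its whole length. Now I grip the nut by its wing, lift it and carry it towards the stud.

Call:
arm_command([
  [[0,-0.7,25,0],[0,-0.7,50,0],[0,-0.7,66,0],[0,-0.7,74,0],[0,-0.7,78,0],[0,-0.7,78,0],[0,-0.7,78,0]],
])

```text
time: 21.1
tool_pos: [0.4689, -0.0073, 0.0536]
tool_rot: [-3.142, 0.001, 2.963]
wrist_force: [1.0, -0.2, 1.1]
grip_width: 0.0402
grip_force: 0.0
```

Call:
arm_command([
  [[0,0,0,0],[0,0,0,0],[0,0,0,0],[0,0,0,0],[0,0,0,0],[0,0,0,0],[0,0,0,0],[0,0,0,0]],
], hand=6, grip_force=35)

```text
time: 21.77
tool_pos: [0.4684, -0.0071, 0.053]
tool_rot: [3.142, 0.0, 2.963]
wrist_force: [-1.0, 0.8, 2.2]
grip_width: 0.0118
grip_force: 35.0
```

Call:
arm_command([
  [[0,0,-10,0],[0,0,-35,0],[0,0,-70,0],[0,0,-105,0],[0,0,-140,0],[0,0,-170,0],[0,0,-185,0],[0,0,-185,0],[0,0,-185,0]],
])

```text
time: 22.52
tool_pos: [0.4683, -0.0072, 0.2382]
tool_rot: [-3.142, 0.001, 2.963]
wrist_force: [-1.2, -0.5, -3.0]
grip_width: 0.0116
grip_force: 35.0
```

```bash
python3 - <<'E' 2>/dev/null
from plan import *
pl((*sh(0,0,.225),1.896))
E
```

```text
t 22.52 now [ 0.4683 -0.0072  0.2382  2.9628] q [-0.1839 -0.1757  1.9001 -0.0001  1.416  -1.5759] F [-1.1931 -0.4837 -2.9552] w 0.0116 34.98679876327515
   [-170.2    4.5   13.2] 1.067 rows 9
```

Call:
arm_command([
  [[-12,0,0,0.1],[-32,1,0,0.22],[-54,1.5,0,0.34],[-77,2,0,0.46],[-100,2.5,0,0.58],[-122,3,0,0.7],[-144,4,0,0.82],[-162,4.5,0,0.94],[-170.2,4.5,8,1.05],[-170.2,4.5,13,1.067]],
])

```text
time: 23.35
tool_pos: [0.6362, -0.0332, 0.2205]
tool_rot: [-3.137, -0.002, 1.891]
wrist_force: [-0.7, -0.7, -3.5]
grip_width: 0.0118
grip_force: 35.0
```

Call:
arm_command([
  [[0,0,0,0],[0,0,0,0],[0,0,0,0],[0,0,0,0]],
])

```text
time: 23.68
tool_pos: [0.636, -0.0328, 0.2249]
tool_rot: [3.142, 0.0, 1.897]
wrist_force: [-0.7, -0.4, -2.3]
grip_width: 0.0117
grip_force: 35.0
```

```bash
cat > cyl.py <<'E'
from plan import *
from meas import *
from scipy.optimize import least_squares
def cyl(X,c,z0,z1,r=.029):
    P=sel(X,c,.045,z0,z1)
    f=lambda p:np.hypot(P[:,0]-p[0],P[:,1]-p[1])-r
    s=least_squares(f,c,loss="soft_l1",f_scale=.001);return s.x,len(P),np.std(s.fun)
E
python3 - <<'E' 2>/dev/null
from cyl import *
o=shot("p6");s=manip.state();print(s["tool_pos"],s["tool_rot"])
X=cloud("side",o["side"][1]);S=cloud("side",np.load("pics/side0.npy"))
print("collar",cyl(S,SH,.062,.083));print("nut0",cyl(S,(.468,-.0075),.01,.046))
z=s["tool_pos"][2]-.053
print("nut",cyl(X,s["tool_pos"][:2],z+.005,z+.045))
b=o["side"][0][60:260,220:480,::-1];cv2.imwrite("pics/c5.png",cv2.resize(b,(780,600),interpolation=cv2.INTER_CUBIC))
E
```

```text
[ 0.6364 -0.0329  0.2255] [3.1407 0.0005 1.8967]
collar (array([ 0.6384, -0.0324]), 167, np.float64(0.0008881348395822969))
nut0 (array([ 0.4687, -0.0072]), 278, np.float64(0.0009335323729219964))
nut (array([ 0.6376, -0.0321]), 400, np.float64(0.0009416572610234126))
```

View pics/c5.png

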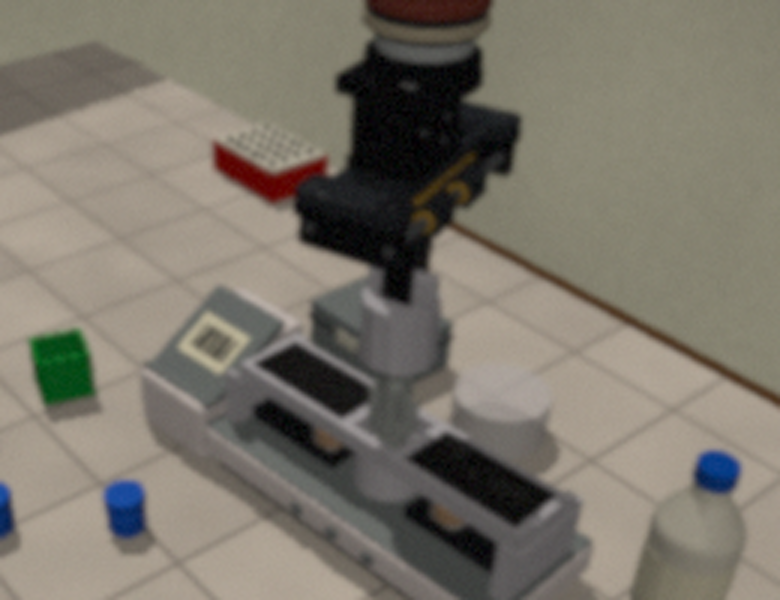

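The nut hangs upright, with the side fit putting it within 1 mm of the collar axis. Correcting that and lowering gently.

Call:
arm_command([
  [[-0.4,0.6,10,0],[-0.4,0.6,18,0],[-0.4,0.6,23,0],[-0.4,0.6,26,0],[-0.4,0.6,29,0],[-0.4,0.6,32,0],[-0.4,0.6,34,0],[-0.4,0.6,36,0],[-0.4,0.6,36,0]],
])

```text
time: 24.53
tool_pos: [0.6371, -0.0332, 0.1884]
tool_rot: [-3.141, -0.0, 1.896]
wrist_force: [0.9, -0.2, -2.0]
grip_width: 0.0119
grip_force: 35.0
```

Call:
arm_command([
  [[0,0,2,0],[0,0,4,0],[0,0,6,0],[0,0,7.5,0],[0,0,9,0],[0,0,10,0],[0,0,10,0]],
])

```text
time: 25.12
tool_pos: [0.637, -0.0332, 0.1784]
tool_rot: [-3.141, -0.0, 1.896]
wrist_force: [0.1, -0.9, -2.3]
grip_width: 0.0116
grip_force: 35.0
```

Call:
arm_command([
  [[0,0,1,0],[0,0,2,0],[0,0,2.5,0],[0,0,2.5,0]],
])

```text
time: 25.45
tool_pos: [0.6371, -0.0332, 0.1761]
tool_rot: [-3.141, -0.0, 1.896]
wrist_force: [0.5, -0.1, -2.9]
grip_width: 0.0118
grip_force: 35.0
```

Call:
arm_command([
  [[0,0,0.7,0],[0,0,1.4,0],[0,0,2,0],[0,0,2,0]],
])

```text
time: 25.78
tool_pos: [0.6371, -0.0332, 0.174]
tool_rot: [-3.141, -0.0, 1.896]
wrist_force: [0.6, 0.6, -3.7]
grip_width: 0.0116
grip_force: 35.0
```

Call:
arm_command([
  [[0,0,0,0],[0,0,0,0],[0,0,0,0],[0,0,0,0],[0,0,0,0],[0,0,0,0]],
], hand=14, grip_force=10)

```text
time: 26.28
tool_pos: [0.6373, -0.0332, 0.1744]
tool_rot: [3.141, 0.0, 1.896]
wrist_force: [0.4, 0.7, 0.3]
grip_width: 0.0141
grip_force: 0.0
```

```bash
cat > nuth.py <<'E'
from cyl import *
def stat(p,X,zr):
    g=p.max(2);c=SH+(.001,.001)
    m=(np.hypot(X[...,0]-c[0],X[...,1]-c[1])<.034)&(X[...,2]>zr-.012)&(X[...,2]<zr+.09)&(g>95)
    P=X[m];r=np.hypot(*(P[:,:2]-c).T)
    return len(P),P[:,2],np.nonzero(m)
def height(name):
    p0=cv2.imread("pics/p6_side.png")[...,::-1];X0=cloud("side",np.load("pics/p6_side.npy"))
    p,d=manip.capture("side");X=cloud("side",d);cv2.imwrite(f"pics/{name}_side.png",p[...,::-1]);np.save(f"pics/{name}_side.npy",d)
    # shift template: nut patch of p6 rows/cols, matched along the vertical
    from numpy import hypot
    n0,z0,_=stat(p0,X0,.1725)
    s=manip.state();zr=s["tool_pos"][2]-.053
    for w in(zr,):
        n1,z1,_=stat(p,X,w-.003)
    print("ref n",n0,np.percentile(z0,[90,95,98])-.1725,"now n",n1,np.percentile(z1,[90,95,98]),
      "wing above seat est",np.percentile(z1,[90,95,98])-np.percentile(z0,[90,95,98])+.1725+.062-.087)
    c,n,e=cyl(X,SH,np.percentile(z1,95)-.074+.012,np.percentile(z1,95)-.074+.046);print("axis",c,n,e)
    # yaw of wing from points near the top
    P=X[stat(p,X,w-.003)[2]];P=P[P[:,2]>np.percentile(z1,95)-.02];print("wing",rect(P[:,:2]))
    print("t",s["time"],"tool",s["tool_pos"],s["tool_rot"][2],"q6",s["joint_positions"][5],"F",s["wrist_force"],"M",s["moment"],s["grip_width"])
E
python3 -c "from nuth import *;height('n1')" 2>/dev/null
```

```text
ref n 492 [0.0631 0.0704 0.0725] now n 440 [0.1704 0.1855 0.192 ] wing above seat est [0.0823 0.0901 0.0945]
axis [ 0.6386 -0.0325] 294 0.0009977398087072638
wing (array([ 0.6247, -0.0389]), 0.05419880151748657, 0.031022725626826286, np.float64(-1.081149193248609))
t 26.3333 tool [ 0.6373 -0.0332  0.1744] 1.8958073381127445 q6 -0.5004814113284068 F [ 0.5107  0.8713 -0.2008] M [-0.1073  0.0068  0.0513] 0.014160495011179804
```

```bash
cat > nuth.py <<'E'
from cyl import *
V=np.array([-.49,-.62]);V/=np.hypot(*V)
def cap(p,X,c,zlo,zhi):
    "cap side face seen by the side camera: heights of its rim and top, from strips around the face's middle"
    q=X[...,:2]-c;r=np.hypot(q[...,0],q[...,1]);a=np.abs(np.arctan2(q[...,0]*V[1]-q[...,1]*V[0],q@V))
    m=(abs(r-.029)<.0035)&(a<.7)&(X[...,2]>zlo)&(X[...,2]<zhi)&(p.max(2)>80)
    z=np.sort(X[m][:,2]);return len(z),z[:8].mean(),z[-8:].mean(),np.median(z)
def height(name):
    p0=cv2.imread("pics/p6_side.png")[...,::-1];X0=cloud("side",np.load("pics/p6_side.npy"))
    p,d=manip.capture("side");X=cloud("side",d);cv2.imwrite(f"pics/{name}_side.png",p[...,::-1]);np.save(f"pics/{name}_side.npy",d)
    r=cap(p0,X0,(.6376,-.0321),.15,.24);s=manip.state()
    c=cyl(X,SH+(.0015,.001),.13,.15)[0]
    n=cap(p,X,c,.106,.19)
    print("ref",np.round(r,4),"now",np.round(n,4),"wing above seat",np.round(np.subtract(n,r)[1:]+.1725+.062-.087,4),"axis",c)
    print("t",round(s["time"],2),"tool",s["tool_pos"],round(s["tool_rot"][2],3),"q6",round(s["joint_positions"][5],3),"F",s["wrist_force"],"M",s["moment"],round(s["grip_width"],4))
E
python3 - <<'E' 2>/dev/null
from nuth import *
height('n2')
p=cv2.imread("pics/n2_side.png");q=cv2.imread("pics/p6_side.png")
cv2.imwrite("pics/c6.png",np.hstack([cv2.resize(i[130:230,300:400],(400,400),interpolation=cv2.INTER_CUBIC) for i in(q,p)]))
E
```

```text
ref [338.       0.1713   0.2216   0.198 ] now [309.       0.1198   0.1705   0.146 ] wing above seat [0.0961 0.0964 0.0955] axis [ 0.6385 -0.0325]
t 26.38 tool [ 0.6372 -0.0332  0.1743] 1.896 q6 -0.5 F [-0.5245  0.117   0.1006] M [-0.0789  0.0487 -0.0045] 0.0137
```

View pics/c6.png

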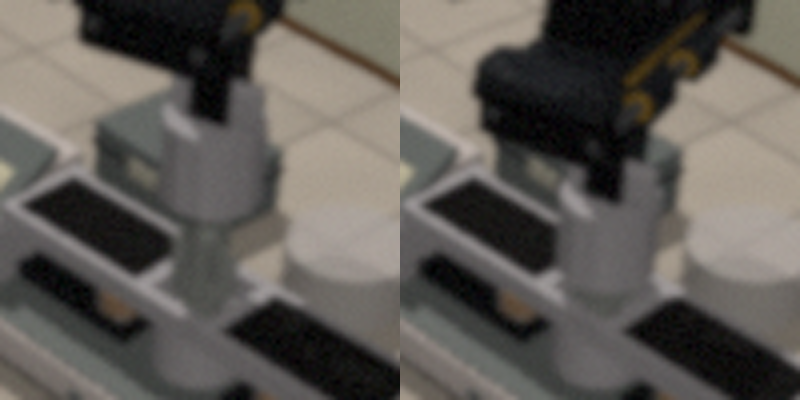

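The crop (nut before lowering, and now) shows it upright on the stud, with the wing about 96 mm above the seat, so the lugs rest on the thread top. Turning backward, loosely enclosed.

Call:
arm_command([
  [[0,0,0,-0.06],[0,0,0,-0.12],[0,0,0,-0.18],[0,0,0,-0.24],[0,0,0,-0.3],[0,0,0,-0.36],[0,0,0,-0.42],[0,0,0,-0.48],[0,0,0,-0.54],[0,0,0,-0.6]],
])

```text
time: 27.22
tool_pos: [0.6382, -0.0333, 0.176]
tool_rot: [3.14, 0.002, 2.498]
wrist_force: [-0.5, 1.0, 6.4]
grip_width: 0.0141
grip_force: 6.2
```

```bash
python3 -c "from nuth import *;height('n3')" 2>/dev/null
```

```text
ref [338.       0.1713   0.2216   0.198 ] now [302.       0.1214   0.1722   0.1476] wing above seat [0.0976 0.098  0.0972] axis [ 0.6386 -0.0331]
t 27.27 tool [ 0.6382 -0.0333  0.176 ] 2.502 q6 -1.107 F [-0.0358 -0.1611  4.3175] M [ 0.0196  0.1628 -0.1732] 0.0139
```

Call:
arm_command([
  [[0,0,-2,0],[0,0,-2,-0.05],[0,0,-2,-0.11],[0,0,-2,-0.17],[0,0,-2,-0.23],[0,0,-2,-0.29],[0,0,-2,-0.35],[0,0,-2,-0.41],[0,0,-2,-0.47],[0,0,-2,-0.5]],
], hand=15.5)

```text
time: 28.1
tool_pos: [0.6373, -0.0332, 0.1764]
tool_rot: [-3.142, 0.0, 2.998]
wrist_force: [0.2, 0.8, 0.3]
grip_width: 0.0155
grip_force: 0.0
```

```bash
python3 -c "from nuth import *;height('n4')" 2>/dev/null
```

```text
ref [338.       0.1713   0.2216   0.198 ] now [299.       0.1149   0.1659   0.1428] wing above seat [0.0911 0.0918 0.0923] axis [ 0.6384 -0.033 ]
t 28.15 tool [ 0.6372 -0.0331  0.1762] 2.999 q6 -1.603 F [0.1867 1.1245 0.4626] M [ 0.0959 -0.033  -0.0127] 0.0157
```

Call:
arm_command([
  [[0,0,1,0],[0,0,2,-0.02],[0,0,3,-0.04],[0,0,4,-0.06],[0,0,4,-0.08],[0,0,4,-0.1],[0,0,4,-0.12],[0,0,4,-0.12]],
])

```text
time: 28.82
tool_pos: [0.6373, -0.033, 0.1725]
tool_rot: [3.141, 0.0, 3.117]
wrist_force: [-0.3, 2.2, 2.5]
grip_width: 0.0156
grip_force: 8.1
```

```bash
python3 -c "from nuth import *;height('n5');height('n6')" 2>/dev/null
```

```text
ref [338.       0.1713   0.2216   0.198 ] now [301.       0.1144   0.1652   0.1411] wing above seat [0.0906 0.091  0.0907] axis [ 0.6383 -0.0328]
t 28.87 tool [ 0.6373 -0.033   0.1725] 3.116 q6 -1.721 F [-0.0277  1.6222  3.0137] M [ 0.3389  0.0135 -0.2388] 0.0158
ref [338.       0.1713   0.2216   0.198 ] now [296.       0.1145   0.1646   0.1409] wing above seat [0.0908 0.0905 0.0904] axis [ 0.6384 -0.0329]
t 28.92 tool [ 0.6373 -0.0331  0.1725] 3.116 q6 -1.72 F [-0.0709  1.4421  3.8294] M [ 0.3976  0.0417 -0.2186] 0.0153
```

The nut dropped from 97.7 to 90.7 mm and now stops against the rib, so it is in the thread start. Running it forward.

Call:
arm_command([
  [[0,0,0,0.08],[0,0,0,0.16],[0,0,0,0.24],[0,0,0.3,0.32],[0,0,0.6,0.4],[0,0,0.9,0.48],[0,0,1.2,0.56],[0,0,1.5,0.64],[0,0,1.8,0.72],[0,0,2.1,0.8]],
])

```text
time: 29.75
tool_pos: [0.6368, -0.0334, 0.1694]
tool_rot: [-3.14, -0.0, 2.312]
wrist_force: [-0.7, 0.1, -1.0]
grip_width: 0.0154
grip_force: 0.6
```

```bash
python3 -c "from nuth import *;height('n7')" 2>/dev/null
```

```text
ref [338.       0.1713   0.2216   0.198 ] now [303.       0.1134   0.1635   0.139 ] wing above seat [0.0896 0.0894 0.0885] axis [ 0.6385 -0.0342]
t 29.8 tool [ 0.6367 -0.0334  0.1693] 2.307 q6 -0.912 F [0.7384 0.603  0.0028] M [ 0.0228 -0.0097  0.0163] 0.0157
```

Call:
arm_command([
  [[0,0,0.3,0.08],[0,0,0.6,0.16],[0,0,1,0.24],[0,0,1.3,0.32],[0,0,1.7,0.4],[0,0,2,0.48],[0,0,2.4,0.56],[0,0,2.7,0.64],[0,0,3.1,0.72],[0,0,3.4,0.8]],
])

```text
time: 30.63
tool_pos: [0.6369, -0.0334, 0.1661]
tool_rot: [-3.141, 0.001, 1.514]
wrist_force: [0.0, 0.7, 0.1]
grip_width: 0.0159
grip_force: 0.6
```

```bash
python3 -c "from nuth import *;height('n8')" 2>/dev/null
```

```text
ref [338.       0.1713   0.2216   0.198 ] now [307.       0.1093   0.1759   0.1372] wing above seat [0.0855 0.1018 0.0867] axis [ 0.6383 -0.0342]
t 30.68 tool [ 0.6368 -0.0334  0.166 ] 1.509 q6 -0.114 F [ 0.2826  0.2901 -0.6825] M [-0.0785  0.0073  0.0139] 0.0156
```

Call:
arm_command([
  [[0,0,0.3,0.08],[0,0,0.6,0.16],[0,0,1,0.24],[0,0,1.3,0.32],[0,0,1.7,0.4],[0,0,2,0.48],[0,0,2.4,0.56],[0,0,2.7,0.64],[0,0,3.1,0.72],[0,0,3.4,0.8]],
])

```text
time: 31.52
tool_pos: [0.6369, -0.0334, 0.1628]
tool_rot: [-3.141, 0.001, 0.715]
wrist_force: [0.0, -0.1, 0.2]
grip_width: 0.0155
grip_force: 0.3
```

Call:
arm_command([
  [[0,0,0.3,0.08],[0,0,0.6,0.16],[0,0,1,0.24],[0,0,1.3,0.32],[0,0,1.7,0.4],[0,0,1.9,0.46],[0,0,2.1,0.5],[0,0,2.1,0.5]],
])

```text
time: 32.18
tool_pos: [0.637, -0.0334, 0.1609]
tool_rot: [3.141, 0.001, 0.217]
wrist_force: [0.2, -0.5, 0.1]
grip_width: 0.0158
grip_force: 0.1
```

```bash
python3 -c "from nuth import *;height('n9')" 2>/dev/null
```

```text
ref [338.       0.1713   0.2216   0.198 ] now [309.       0.1076   0.1738   0.1341] wing above seat [0.0838 0.0997 0.0836] axis [ 0.6394 -0.0337]
t 32.23 tool [ 0.637  -0.0334  0.1609] 0.219 q6 1.176 F [ 0.7937  0.037  -0.6376] M [-0.0175  0.0847  0.0095] 0.0153
```

Call:
arm_command([
  [[0,0,0.2,0.05],[0,0,0.4,0.1],[0,0,0.6,0.15],[0,0,0.8,0.2],[0,0,0.8,0.22],[0,0,0.8,0.22]],
])

```text
time: 32.73
tool_pos: [0.637, -0.0332, 0.1602]
tool_rot: [3.142, 0.001, -0.002]
wrist_force: [0.1, 0.5, -0.2]
grip_width: 0.0155
grip_force: 0.2
```

```bash
sed -i 's/n=cap(p,X,c,.106,.19)/n=cap(p,X,c,zl,.168)/; s/def height(name):/def height(name,zl=.1):/' nuth.py; python3 - <<'E' 2>/dev/null
from nuth import *
height('n10')
for k in("n2","n6","n7","n8","n9","n10"):
    p=cv2.imread(f"pics/{k}_side.png")[...,::-1];X=cloud("side",np.load(f"pics/{k}_side.npy"))
    q=X[...,:2]-(.6385,-.033);r=np.hypot(q[...,0],q[...,1]);a=np.abs(np.arctan2(q[...,0]*V[1]-q[...,1]*V[0],q@V))
    m=(r<.028)&(r>.012)&(a<1.2)&(p.max(2)>70)&(X[...,2]>.14)&(X[...,2]<.18)
    z=X[m][:,2];h,e=np.histogram(z,np.arange(.14,.18,.002));print(k,h)
E
```

```text
ref [338.       0.1713   0.2216   0.198 ] now [319.       0.1006   0.1631   0.1288] wing above seat [0.0768 0.089  0.0783] axis [ 0.6394 -0.0336]
t 32.78 tool [ 0.637  -0.0332  0.1602] -0.002 q6 1.397 F [ 1.0189 -0.4741  0.4302] M [-0.0173  0.1676 -0.0226] 0.0159
n2 [ 5  7  4  2  5  4  4  4  3  6  6  2  7 13 67  7  3 10 10]
n6 [ 2  4  3  1  3  1  1  0  2  1  4 38 46  6  4  7  6  3  3]
n7 [ 1  2  1  2  3  1  1  5  4  5 18 63  8  3  0  5  3  4  0]
n8 [ 1  2  1  1  0  2  2  3  5 49 16  2  9  6  4  8  4  5  5]
n9 [ 5  3  5  5  5  8 36 33  3  5  5  7  4  3  4  4  4  6 17]
n10 [ 3  6  2  4  9 20 45  9  7  7  6  6  3  7  5  4  7  8 16]
```

Call:
arm_command([
  [[0,0,0.2,0.05],[0,0,0.4,0.1],[0,0,0.6,0.15],[0,0,0.8,0.2],[0,0,1,0.25],[0,0,1,0.28],[0,0,1,0.28]],
])

```text
time: 33.37
tool_pos: [0.6371, -0.0328, 0.1596]
tool_rot: [-3.141, 0.0, -0.283]
wrist_force: [-1.8, 0.9, 1.8]
grip_width: 0.0155
grip_force: 2.5
```

```bash
cat > captop.py <<'E'
from nuth import *
def captop(k):
    p,d=manip.capture("side");X=cloud("side",d);cv2.imwrite(f"pics/{k}_side.png",p[...,::-1]);np.save(f"pics/{k}_side.npy",d)
    q=X[...,:2]-(.6385,-.033);r=np.hypot(q[...,0],q[...,1]);a=np.abs(np.arctan2(q[...,0]*V[1]-q[...,1]*V[0],q@V))
    m=(r<.028)&(r>.012)&(a<1.2)&(p.max(2)>70)&(X[...,2]>.14)&(X[...,2]<.18)
    z=X[m][:,2];h,e=np.histogram(z,np.arange(.14,.18,.002));i=h[:15].argmax();w=z[abs(z-e[i]-.001)<.003]
    s=manip.state();print(k,h,"cap top",w.mean(),"wing above seat",w.mean()-.073,"M",s["moment"],"F",s["wrist_force"],"yaw",s["tool_rot"][2])
E
python3 -c "from captop import *;captop('n11');captop('n12')" 2>/dev/null
```

```text
n11 [ 5  9  6  8 10 41 42  8  1  8  7  4  6  5  7  4  8 10  9] cap top 0.15220863827792286 wing above seat 0.07920863827792286 M [ 0.2623  0.2756 -0.0163] F [-0.5996  1.5152  0.9599] yaw -0.28163899017766525
n12 [ 7  9  3  6  8 43 41  2  5  6  8  4  8  4  6  7  6 13  4] cap top 0.15171354683830784 wing above seat 0.07871354683830785 M [0.2753 0.3088 0.0009] F [-0.9755  1.7623  0.9305] yaw -0.2816313978787319
```

Call:
arm_command([
  [[0,0,0.1,0.04],[0,0,0.2,0.08],[0,0,0.3,0.12],[0,0,0.3,0.15],[0,0,0.3,0.15]],
])

```text
time: 33.88
tool_pos: [0.6372, -0.0329, 0.1596]
tool_rot: [-3.141, 0.0, -0.433]
wrist_force: [-2.0, 1.9, 3.4]
grip_width: 0.0156
grip_force: 4.0
```

```bash
python3 -c "from captop import *;captop('n13');captop('n14')" 2>/dev/null
```

```text
n13 [ 2  5  5  7 11 44 38  8  2  7  2  6  9  4  5  6  7  9  6] cap top 0.15161618413437947 wing above seat 0.07861618413437947 M [0.3506 0.5977 0.1499] F [-2.6952  2.2628  3.1775] yaw -0.43191364992863246
n14 [ 6  7  7  6  7 40 41  4  7  5  7  4  7  4  3  9  6  8  4] cap top 0.15220188793564615 wing above seat 0.07920188793564616 M [0.3781 0.5901 0.0786] F [-2.8946  2.2413  3.6626] yaw -0.4319083240002146
```

```bash
python3 - <<'E' 2>/dev/null
from h import *
t,d=manip.capture("top")
p=cv2.imread("pics/n14_side.png");q=cv2.imread("pics/n10_side.png")
cv2.imwrite("pics/c7.png",np.hstack([cv2.resize(i[120:220,290:390],(400,400),interpolation=cv2.INTER_CUBIC) for i in(q,p)]))
E
```

```text
(no output)
```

View pics/c7.png

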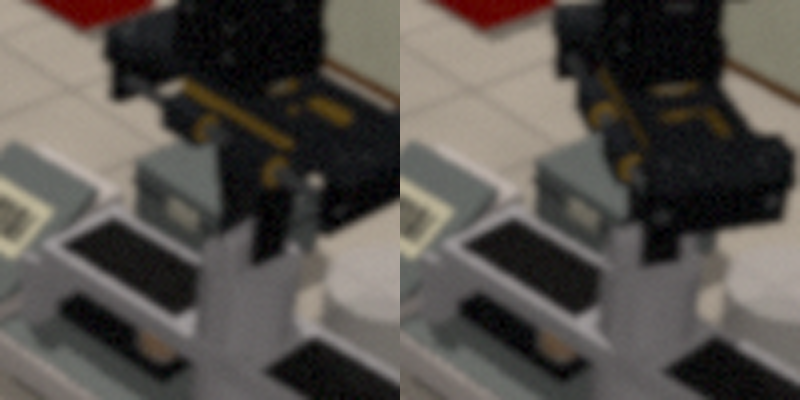

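The crop shows the nut upright and flat down on the bar. Releasing it and moving over the scanner.

Call:
arm_command([
  [[0,0,0,-0.1],[0,0,0,-0.1],[0,0,0,-0.1],[0,0,0,-0.1],[0,0,0,-0.1],[0,0,-15,-0.1],[0,0,-35,-0.1],[0,0,-55,-0.1],[0,0,-60,-0.1],[0,0,-60,-0.1]],
], hand=50)

```text
time: 34.87
tool_pos: [0.6386, -0.0335, 0.2215]
tool_rot: [-3.141, -0.004, -0.335]
wrist_force: [0.5, 0.0, 0.2]
grip_width: 0.05
grip_force: 0.0
```

```bash
python3 -c "
from plan import *
pl((.4096,.307,.20,-.375))"
```

```text
t 34.87 now [ 0.6386 -0.0335  0.2215 -0.3349] q [-0.1756  0.2517  1.4916 -0.0001  1.3939  1.7301] F [0.496  0.0127 0.1539] w 0.05 0.0
   [-328.1 -246.3   21.5] 0.04 rows 10
```

Call:
arm_command([
  [[-20,-15,0,0],[-52,-39,0,0.01],[-84,-63,0,0.02],[-116,-87,0,0.03],[-148,-111,0,0.04],[-180,-135,0,0.04],[-212,-159,0,0.04],[-244,-183,0,0.04],[-276,-207,5,0.04],[-305,-229,15,0.04]],
])

```text
time: 35.7
tool_pos: [0.4227, 0.2849, 0.2037]
tool_rot: [-3.141, -0.0, -0.374]
wrist_force: [1.8, 0.5, 0.5]
grip_width: 0.0499
grip_force: 0.0
```

Call:
arm_command([
  [[-15,-11,5,0],[-22,-16.5,6,0],[-22,-16.5,6,0],[-22,-16.5,6,0]],
])

```text
time: 36.03
tool_pos: [0.4099, 0.3061, 0.1976]
tool_rot: [3.141, -0.0, -0.374]
wrist_force: [-0.7, -0.6, -0.6]
grip_width: 0.0499
grip_force: 0.0
```

```bash
python3 - <<'E' 2>/dev/null
from captop import *
o=shot("s1")
pl((.4096,.307,.12,-.375),(.4096,.307,.0763,-.375))
for n in o:
  X=cloud(n,o[n][1])
  P=sel(X,(.41,.307),.05,.115,.14);print("scan",n,len(P),np.median(P[:,2]),rect(P[:,:2]))
  P=sel(X,(.6375,-.033),.034,.165,.19);print("wing",n,len(P),P[:,2].max(),np.percentile(P[:,2],[50,90,95]),rect(P[:,:2]))
  for h in((.14,.162),):
    P=sel(X,(.6375,-.033),.034,*h);print("cap top",n,np.median(P[:,2]),cv2.minEnclosingCircle(P[:,:2].astype(np.float32)))
  for c in((.643,-.099),(.631,.033)):
    P=sel(X,c,.03,.06,.09);print("pots",n,len(P))
captop("s2")
# label plane from cloud + label centre
g=cv2.cvtColor(o["top"][0],cv2.COLOR_RGB2HSV)
for n,(u,v) in(("top",(272,200)),("side",(291,174))):
  X=cloud(n,o[n][1]);I=o[n][0].astype(int);mask=np.zeros((400,640),bool);mask[v-16:v+16,u-18:u+18]=True
  br=mask&(I.min(2)>115)&((I[...,0]-I[...,2])>12)&(X[...,2]>.055)
  k=max(blobs(cv2.morphologyEx(br.astype(np.uint8),cv2.MORPH_CLOSE,np.ones((5,5))),20),key=cv2.contourArea)
  f=np.zeros((400,640),np.uint8);cv2.drawContours(f,[k],-1,1,-1);P=X[f>0];c=P.mean(0);w=np.linalg.svd(P-c,full_matrices=False)[2][2];w*=np.sign(w[2])
  print("label",n,cv2.minAreaRect(k),len(P),c,"normal",w,"tilt",np.degrees(np.arccos(w[2])))
E
```

```text
t 36.13 now [ 0.4108  0.3056  0.1982 -0.3757] q [ 0.4859 -0.0329  1.8446 -0.0006  1.3295  2.4326] F [ 0.9287 -0.579  -0.1239] w 0.0503 0.0
   [-1.6 -0.9 78.2] -0.001 rows 2
   [ 0.  -0.  43.7] 0.0 rows 2
scan top 17 0.12813181686903086 (array([0.4099, 0.3184]), 0.022740211337804794, 0.0064722043462097645, np.float64(-0.44793410797140343))
wing top 120 0.1802860493426529 [0.1757 0.178  0.1786] (array([ 0.6376, -0.032 ]), 0.05289991572499275, 0.011964848265051842, np.float64(-0.22994838063596568))
cap top top 0.15210687778227094 ((0.637787401676178, -0.031932707875967026), 0.029570316895842552)
pots top 0
pots top 0
scan side 117 0.12628527740284679 (array([0.4092, 0.3052]), 0.03222654387354851, 0.02784367837011814, np.float64(-0.3399810089722788))
wing side 145 0.17756375819846743 [0.1736 0.1761 0.1763] (array([ 0.6384, -0.0344]), 0.05385046824812889, 0.013902876526117325, np.float64(-0.2595341029759286))
cap top side 0.1514419752384238 ((0.6377887725830078, -0.035288382321596146), 0.029529299587011337)
pots side 22
pots side 14
s2 [ 6  4  6  4 10 52 27  4  7  5  5  6  6  8  3  5  9 11  3] cap top 0.15136327477285624 wing above seat 0.07836327477285625 M [-0.034   0.1987 -0.0141] F [-0.1489 -0.0973  0.3981] yaw -0.37610114222121016
label top ((271.78466796875, 199.2769317626953), (16.37258529663086, 24.06273651123047), 82.87498474121094) 383 [0.6055 0.1733 0.0857] normal [0.9885 0.0515 0.1423] tilt 81.81618898732926
label side ((290.80767822265625, 173.5384521484375), (19.137155532836914, 16.641006469726562), 33.690067291259766) 296 [0.6051 0.168  0.086 ] normal [0.3758 0.406  0.833 ] tilt 33.58752379251622
```

The nut is home: its cap is 49.5 mm above the bar top by depth. Now I grip the scanner, lift it 30 mm so that the nose stays in the stand, and then tilt it in a light grip against the stand's rim.

Call:
arm_command([
  [[-1,-0.5,35,0],[-1,-0.5,70,0],[-1,-0.5,95,0],[-1,-0.5,110,0],[-1,-0.5,118,0],[-1,-0.5,121.5,0],[-1,-0.5,121.5,0]],
])

```text
time: 36.77
tool_pos: [0.4096, 0.3069, 0.0766]
tool_rot: [3.141, 0.0, -0.375]
wrist_force: [0.2, -0.6, -0.4]
grip_width: 0.0499
grip_force: 0.0
```

Call:
arm_command([
  [[0,0,0,0],[0,0,0,0],[0,0,0,0],[0,0,0,0],[0,0,0,0],[0,0,0,0],[0,0,0,0]],
], hand=15, grip_force=12)

```text
time: 37.35
tool_pos: [0.4095, 0.3078, 0.0775]
tool_rot: [-3.141, -0.001, -0.374]
wrist_force: [-0.6, -1.5, 5.1]
grip_width: 0.0278
grip_force: 12.0
```

Call:
arm_command([
  [[0,0,-8,0],[0,0,-16,0],[0,0,-24,0],[0,0,-30,0],[0,0,-30,0],[0,0,-30,0]],
])

```text
time: 37.85
tool_pos: [0.4094, 0.3076, 0.1073]
tool_rot: [-3.141, -0.001, -0.374]
wrist_force: [-0.1, 0.4, -1.5]
grip_width: 0.028
grip_force: 12.0
```

```bash
cat > tilt.py <<'E'
from captop import *
def tilt(name):
    "scanner axis in the tool's x-z plane from the white body seen by the side camera"
    p,d=manip.capture("side");X=cloud("side",d);cv2.imwrite(f"pics/{name}_side.png",p[...,::-1])
    s=manip.state();t=s["tool_pos"];y=s["tool_rot"][2];q=X-t;c,n=np.cos(y),np.sin(y)
    a=c*q[...,0]+n*q[...,1];b=n*q[...,0]-c*q[...,1];h=q[...,2]-.0187
    I=p.astype(int);m=(abs(a)<.09)&(abs(b)<.03)&(h>-.1)&(h<.05)&(I.min(2)>100)
    A,H=a[m],h[m];k=[]
    for z in np.arange(-.055,.035,.01):
        w=A[abs(H-z)<.005]
        if len(w)>4:k.append((z,w.min(),w.max(),len(w)))
    print(m.sum(),"z,min,max a (mm)",np.round(1e3*np.array(k)).astype(int).tolist())
    print("t",s["time"],"tool",t,"yaw",y,"q",s["joint_positions"],"F",s["wrist_force"],s["grip_width"],s["grip_force"])
    k=np.array(k);print("tilt",np.degrees(np.arctan(np.polyfit(k[:,0],(k[:,1]+k[:,2])/2,1)[0])),np.degrees(np.arctan(np.polyfit(k[:,0],k[:,1],1)[0])))
E
python3 -c "
from tilt import *
print(tri((271.8,199.3),(290.8,173.5)))
tilt('t0')" 2>/dev/null
```

```text
(array([0.6071, 0.1735, 0.0829]), np.float64(0.0028441982353174223))
35 z,min,max a (mm) [[-45, -8, 8, 13000], [-35, -8, 10, 10000]]
t 37.9 tool [0.409  0.3075 0.1068] yaw -0.3741392125720633 q [ 0.4904  0.0667  1.9266 -0.      1.148   2.4354] F [ 0.2373 -0.2622 -2.0664] 0.028150647336789847 11.975534645025618
tilt 5.333698396165194 -1.4126516976145809
```

Call:
arm_command([
  [[-5,0,0,0],[-10,0,0,0],[-15,0,0,0],[-20,0,0,0],[-25,0,0,0],[-28,0,0,0]],
], grip_force=8)

```text
time: 38.4
tool_pos: [0.3823, 0.3178, 0.1066]
tool_rot: [3.141, -0.0, -0.374]
wrist_force: [2.7, -1.3, -1.0]
grip_width: 0.0283
grip_force: 8.0
```

```bash
sed -i 's/I.min(2)>100/I.min(2)>65/' tilt.py; python3 -c "
from tilt import *
tilt('t1')" 2>/dev/null
```

```text
280 z,min,max a (mm) [[-55, 1, 30, 32000], [-45, -2, 31, 43000], [-35, -5, 28, 39000], [-25, -4, 27, 33000], [-15, -10, 24, 23000], [-5, -10, 23, 19000], [5, -10, 17, 5000]]
t 38.45 tool [0.3819 0.3179 0.1065] yaw -0.3736100736733574 q [0.5353 0.0324 1.9629 0.0001 1.1468 2.4797] F [ 1.1478 -0.5565 -0.192 ] 0.028061322324218926 8.000444982899353
tilt -11.667932916341778 -10.864424735160645
```

Call:
arm_command([
  [[-5,0,0,0],[-10,0,0,0],[-14,0,0,0],[-18,0,0,0],[-21,0,0,0],[-21,0,0,0]],
])

```text
time: 38.95
tool_pos: [0.3627, 0.3257, 0.1067]
tool_rot: [-3.142, 0.001, -0.374]
wrist_force: [0.2, -0.2, -0.2]
grip_width: 0.0277
grip_force: 8.0
```

Call:
arm_command([
  [[0,0,0,0],[0,0,0,0],[0,0,0,0]],
], grip_force=40)

```text
time: 39.2
tool_pos: [0.363, 0.3254, 0.1065]
tool_rot: [3.141, 0.001, -0.374]
wrist_force: [0.0, 0.3, -2.5]
grip_width: 0.0277
grip_force: 40.0
```

```bash
python3 -c "
from tilt import *
tilt('t2')
p=cv2.imread('pics/t2_side.png');cv2.imwrite('pics/c8.png',cv2.resize(p[100:240,120:300],(720,560),interpolation=cv2.INTER_CUBIC))" 2>/dev/null
```

```text
335 z,min,max a (mm) [[-55, 14, 40, 21000], [-45, 10, 46, 48000], [-35, 5, 43, 52000], [-25, 4, 37, 44000], [-15, -9, 33, 34000], [-5, -7, 28, 29000], [5, -8, 22, 6000]]
t 39.25 tool [0.3631 0.3253 0.1065] yaw -0.37435269991876385 q [0.5684 0.0097 1.9861 0.0004 1.1465 2.5134] F [-0.446  -0.0894  0.0616] 0.027968762470110705 39.99994912650436
tilt -21.246243961489906 -22.725268036005087
```

View pics/c8.png

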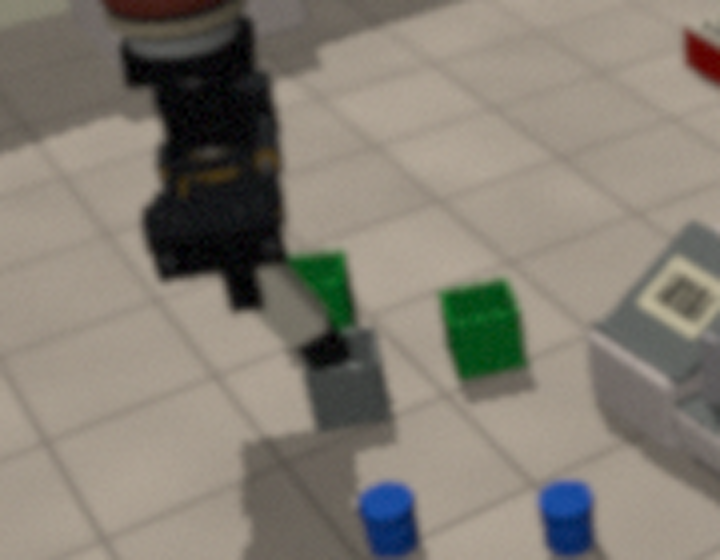

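The crop shows the scanner tilted about 24° in the grip, back towards the robot, nose at the rim of the grey stand. Lifting and aiming.

Call:
arm_command([
  [[0,0,-15,0],[0,0,-40,0],[0,0,-75,0],[0,0,-110,0],[0,0,-135,0],[0,0,-144,0],[0,0,-144,0]],
])

```text
time: 39.83
tool_pos: [0.3647, 0.3262, 0.2533]
tool_rot: [-3.137, -0.003, -0.374]
wrist_force: [-0.1, 0.5, -1.8]
grip_width: 0.0278
grip_force: 40.0
```

Call:
arm_command([
  [[20,8,0,-0.05],[48,19,0,-0.1],[78,31,0,-0.17],[108,44,0,-0.24],[138,56,0,-0.31],[168,68,0,-0.38],[195,79,5,-0.44],[210,85,15,-0.469],[216.5,87.2,25,-0.469],[216.5,87.2,30,-0.469]],
])

```text
time: 40.67
tool_pos: [0.5318, 0.1637, 0.2163]
tool_rot: [3.141, 0.006, 0.092]
wrist_force: [-1.3, 0.3, -1.2]
grip_width: 0.0276
grip_force: 40.0
```

Call:
arm_command([
  [[0,0,0,0],[0,0,0,0],[0,0,0,0],[0,0,0,0],[0,0,0,0],[0,0,0,0],[0,0,0,0],[0,0,0,0],[0,0,0,0],[0,0,0,0]],
])

```text
time: 41.5
tool_pos: [0.533, 0.165, 0.2207]
tool_rot: [3.142, -0.0, 0.095]
wrist_force: [0.3, 0.1, -1.1]
grip_width: 0.0277
grip_force: 40.0
```

```bash
python3 -c "
from tilt import *
tilt('t3')
p=cv2.imread('pics/t3_side.png');cv2.imwrite('pics/c9.png',cv2.resize(p[80:220,210:390],(720,560),interpolation=cv2.INTER_CUBIC))" 2>/dev/null
```

```text
335 z,min,max a (mm) [[-55, 15, 48, 29000], [-45, 9, 47, 45000], [-35, 6, 42, 54000], [-25, 1, 34, 30000], [-15, -9, 32, 19000], [-5, -9, 27, 19000], [5, -14, 20, 22000], [15, -19, 11, 30000], [25, -20, -4, 60000]]
t 41.55 tool [0.533  0.165  0.2206] yaw 0.09469298761070877 q [0.1589 0.0622 1.7056 0.     1.3738 1.635 ] F [ 0.1297  0.1783 -1.2179] 0.02768244217033545 40.000045713968575
tilt -28.086230375905203 -24.352079539702817
```

View pics/c9.png

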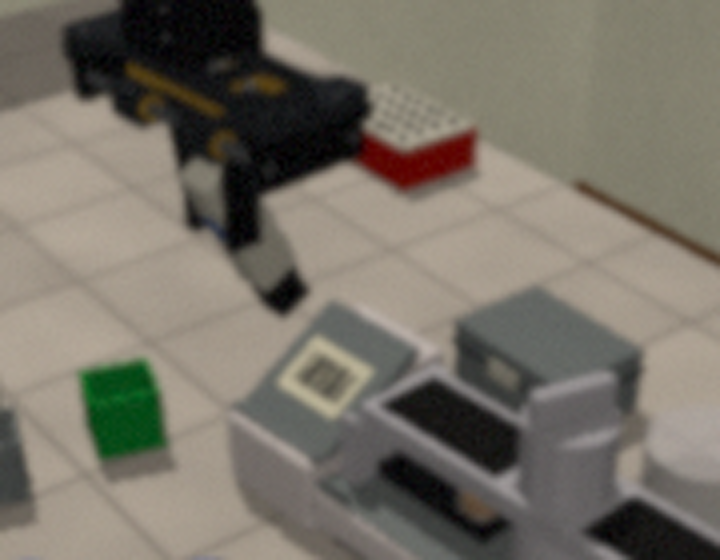

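```bash
python3 - <<'E' 2>/dev/null
from tilt import *
p,d=manip.capture("side");X=cloud("side",d);s=manip.state();t=s["tool_pos"];y=s["tool_rot"][2];q=X-t;c,n=np.cos(y),np.sin(y)
a=c*q[...,0]+n*q[...,1];b=n*q[...,0]-c*q[...,1];h=q[...,2]-.0187
m=(abs(b)<.02)&(h>-.11)&(h<-.03)&(a>-.02)&(a<.09);A,H,B=a[m],h[m],b[m]
th=np.radians(25.5);u=-A*np.sin(th)+H*np.cos(th);v=A*np.cos(th)+H*np.sin(th)   # along axis (up), across
for z in np.arange(-.105,-.03,.008):
    w=abs(u-z)<.004
    if w.sum()>2:print(round(z,3),w.sum(),v[w].min(),v[w].max(),B[w].min(),B[w].max())
print("lowest",np.sort(u)[:12])
E
```

```text
-0.097 11 -0.005940789544733448 0.016514663826862452 -0.007581480549722625 0.012577022933415716
-0.089 26 -0.007089467314533859 0.01917417073675476 -0.0035637851259645754 0.013322402315746313
-0.081 27 -0.006448012675830547 0.019100067993699673 -0.006931129377813275 0.013277284317828016
-0.073 26 -0.0068902775538181756 0.017695941753168926 -0.006073170451623328 0.013581750770001127
-0.065 21 -0.009400895142409108 0.021359879584644286 -0.008043331320535613 0.01570417462340495
-0.057 36 -0.009713574256727201 0.02110150633063627 -0.00600199428219579 0.015595701574090421
-0.049 33 -0.010141826493686303 0.020611995689757162 -0.007679502134886808 0.016174228969073168
-0.041 32 -0.00952576180413086 0.01889124719011251 -0.008812875418458226 0.016255447491016563
-0.033 14 -0.009365040945722804 -0.001209353037594233 -0.007844217986016686 0.016535945133237837
lowest [-0.0954 -0.0949 -0.0947 -0.0944 -0.0944 -0.094  -0.0939 -0.0937 -0.0934
 -0.0933 -0.0932 -0.0915]
```

The estimated beam point is about 7 mm from the label centre, at 25.5° against the label's 30°. I centre it and hold longer.

Call:
arm_command([
  [[-4,0,0,0],[-7,0,0,0],[-7,0,0,0],[-7,0,0,0],[-7,0,0,0],[-7,0,0,0],[-7,0,0,0],[-7,0,0,0],[-7,0,0,0],[-7,0,0,0]],
])

```text
time: 42.43
tool_pos: [0.5261, 0.1644, 0.2206]
tool_rot: [3.142, 0.0, 0.095]
wrist_force: [0.6, 1.4, -1.6]
grip_width: 0.0279
grip_force: 40.0
```

Call:
arm_command([
  [[0,0,0,0],[0,0,0,0],[0,0,0,0],[0,0,0,0],[0,0,0,0],[0,0,0,0],[0,0,0,0],[0,0,0,0],[0,0,0,0],[0,0,0,0]],
])

```text
time: 43.27
tool_pos: [0.5261, 0.1644, 0.2206]
tool_rot: [-3.142, -0.0, 0.095]
wrist_force: [-0.1, 0.8, -1.4]
grip_width: 0.0278
grip_force: 40.0
```

```bash
python3 -c "
from plan import *
pl((.533,.165,.25,.095),(.3631,.3253,.25,-.374),(.3631,.3253,.1065,-.374))"
```

```text
t 43.27 now [0.5261 0.1644 0.2206 0.0949] q [0.1598 0.0456 1.7229 0.     1.3731 1.6357] F [-0.0637  0.8458 -1.3517] w 0.0278 39.99995389021933
   [  7.    0.1 -29.4] -0.0 rows 1
   [-153.9 -175.7   -0. ] 0.469 rows 6
   [  0.   -0.  143.5] 0.0 rows 4
```

Call:
arm_command([
  [[7,0,-15,0],[7,0,-30,0],[-18,-28,-30,0.06],[-46,-59,-30,0.14],[-74,-90,-30,0.22],[-102,-122,-30,0.3],[-125,-148,-30,0.38],[-140,-166,-30,0.44],[-147,-175.6,-30,0.469],[-147,-175.6,-30,0.469]],
])

```text
time: 44.1
tool_pos: [0.3612, 0.3271, 0.2509]
tool_rot: [-3.141, 0.001, -0.372]
wrist_force: [0.5, -0.2, -1.0]
grip_width: 0.0276
grip_force: 40.0
```

Call:
arm_command([
  [[0,0,0,0],[0,0,0,0],[0,0,30,0],[0,0,60,0],[0,0,80,0],[0,0,90,0],[0,0,95,0],[0,0,95,0],[0,0,95,0]],
])

```text
time: 44.85
tool_pos: [0.3641, 0.3254, 0.1567]
tool_rot: [-3.14, -0.001, -0.375]
wrist_force: [0.5, 0.7, -0.7]
grip_width: 0.0275
grip_force: 40.0
```

```bash
python3 -c "
from tilt import *
pl((.3631,.3253,.1065,-.374))
tilt('t5')
p=cv2.imread('pics/t5_side.png');cv2.imwrite('pics/c10.png',cv2.resize(p[100:240,120:300],(720,560),interpolation=cv2.INTER_CUBIC))" 2>/dev/null
```

```text
t 44.85 now [ 0.3641  0.3254  0.1567 -0.3748] q [ 0.5677 -0.0526  1.9448 -0.0001  1.2479  2.5133] F [ 0.5135  0.7017 -0.6801] w 0.0275 40.000034999102354
   [-0.9  0.5 50.2] -0.001 rows 2
286 z,min,max a (mm) [[-55, 15, 46, 26000], [-45, 10, 46, 51000], [-35, 7, 44, 54000], [-25, 5, 38, 52000], [-15, -9, 33, 43000], [-5, -9, 29, 29000], [5, -11, 26, 26000]]
t 44.9 tool [0.3643 0.3257 0.1573] yaw -0.37458373732425976 q [ 0.568  -0.0532  1.9443 -0.      1.2479  2.5134] F [-0.6395 -0.2819 -1.0575] 0.02781392056627912 39.99985761009157
tilt -23.208784717781167 -25.532504680680443
```

Call:
arm_command([
  [[0,0,15,0],[0,0,28,0],[0,0,38,0],[0,0,45,0],[1,0,50,0],[3,0,54,0],[5.5,0,58,0],[7,0,60,0],[7,0,60,0]],
])

```text
time: 45.65
tool_pos: [0.3699, 0.3225, 0.0954]
tool_rot: [3.141, 0.0, -0.375]
wrist_force: [-0.5, 0.2, -2.3]
grip_width: 0.0276
grip_force: 40.0
```

```bash
python3 -c "
from tilt import *
tilt('t6')
p=cv2.imread('pics/t6_side.png');cv2.imwrite('pics/c10.png',cv2.resize(p[100:240,120:300],(720,560),interpolation=cv2.INTER_CUBIC))" 2>/dev/null
```

```text
330 z,min,max a (mm) [[-55, 15, 44, 25000], [-45, 9, 46, 44000], [-35, 3, 42, 47000], [-25, 3, 38, 44000], [-15, -8, 32, 35000], [-5, 13, 29, 23000], [5, -8, 23, 8000]]
t 45.7 tool [0.3699 0.3226 0.0957] yaw -0.3745642534248823 q [ 0.5565  0.0324  1.9856 -0.      1.1235  2.5018] F [ 0.0379  0.1845 -1.3768] 0.027596704188312945 39.99997747130692
tilt -17.950779762551477 -14.654382020843915
```

View pics/c10.png

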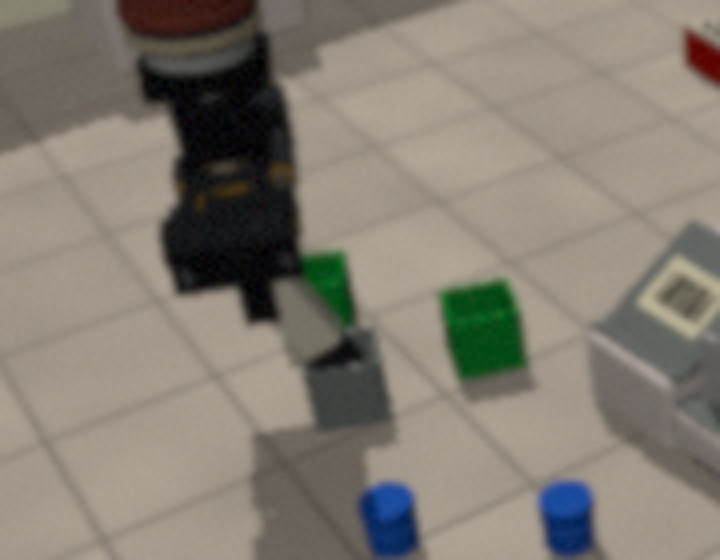

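The nose is inside the grey stand with no contact force. Righting the scanner against the far wall with a light grip.

Call:
arm_command([
  [[4,0,0,0],[9,0,0,0],[14,0,0,0],[19,0,0,0],[24,0,0,0],[29,0,0,0],[34,0,0,0],[38,0,0,0],[42,0,0,0],[43,0,0,0]],
], grip_force=8)

```text
time: 46.53
tool_pos: [0.4103, 0.3067, 0.0956]
tool_rot: [3.141, -0.0, -0.375]
wrist_force: [-1.6, 0.2, 0.8]
grip_width: 0.0279
grip_force: 8.0
```

```bash
python3 -c "
from tilt import *
tilt('t7')" 2>/dev/null
```

```text
254 z,min,max a (mm) [[-55, -10, 22, 37000], [-45, -11, 21, 42000], [-35, -11, 20, 40000], [-25, -11, 20, 25000], [-15, 11, 19, 13000], [-5, 14, 19, 8000]]
t 46.5833 tool [0.4102 0.3067 0.0956] yaw -0.37468684076834924 q [ 0.4881  0.0833  1.9323 -0.0003  1.1257  2.4337] F [-1.1376 -0.1664 -1.5619] 0.028470120844533642 7.999976360733854
tilt 12.5360828524335 27.585907970266902
```

Call:
arm_command([
  [[-2,0,2,0],[-4,0,5,0],[-4,0,8,0],[-4,0,11,0],[-4,0,13,0],[-4,0,14.5,0],[-4,0,14.5,0]],
])

```text
time: 47.17
tool_pos: [0.4056, 0.3083, 0.0806]
tool_rot: [3.141, 0.0, -0.374]
wrist_force: [-0.3, 0.5, -0.8]
grip_width: 0.0278
grip_force: 8.0
```

Call:
arm_command([
  [[0,0,0,0],[0,0,0,0],[0,0,0,0],[0,0,0,0],[0,0,0,0],[0,0,0,0],[0,0,0,0],[0,0,0,0]],
], hand=55)

```text
time: 47.83
tool_pos: [0.4059, 0.3085, 0.0812]
tool_rot: [-3.142, -0.0, -0.374]
wrist_force: [-0.3, 0.8, -0.3]
grip_width: 0.0547
grip_force: 0.0
```

Call:
arm_command([
  [[0,0,-15,0],[0,0,-40,0],[0,0,-75,0],[0,0,-110,0],[0,0,-140,0],[0,0,-150,0],[-30,0,-150,0],[-50,30,-150,0],[-50,60,-150,0],[-50,80,-150,0]],
])

```text
time: 48.67
tool_pos: [0.328, 0.2511, 0.23]
tool_rot: [3.14, 0.001, -0.372]
wrist_force: [0.7, 0.1, 0.1]
grip_width: 0.0552
grip_force: 0.0
```

```bash
python3 - <<'E' 2>/dev/null
from captop import *
o=shot("f1");print(manip.state()["tool_pos"])
for n in o:
  X=cloud(n,o[n][1])
  P=sel(X,(.41,.307),.05,.115,.14);print("scan",n,len(P),np.median(P[:,2]),rect(P[:,:2]) if len(P)>4 else 0)
  P=sel(X,(.6375,-.033),.034,.14,.162);print("cap top",n,np.median(P[:,2]))
  i=X[(abs(X[...,2]-.103)<.006)&(np.hypot(X[...,0]-.6366,X[...,1]+.033)<.14)];print("bar",np.median(i[:,2]),np.std(i[:,2]))
a=o["side"][0][110:290,170:430,::-1];cv2.imwrite("pics/c11.png",cv2.resize(a,(780,540),interpolation=cv2.INTER_CUBIC))
E
```

```text
[0.3288 0.2506 0.2303]
scan top 170 0.1279695444351634 (array([0.4102, 0.3071]), 0.03226330503821373, 0.028828836977481842, np.float64(-0.3976700050314115))
cap top top 0.15203071226743087
bar 0.10250831962955598 0.0019391479892227803
scan side 117 0.12603024030971433 (array([0.4138, 0.304 ]), 0.0312202125787735, 0.028842030093073845, np.float64(-0.42086853497098264))
cap top side 0.1516318432460394
bar 0.10201387358176162 0.0014879153199363092
```

View pics/c11.png

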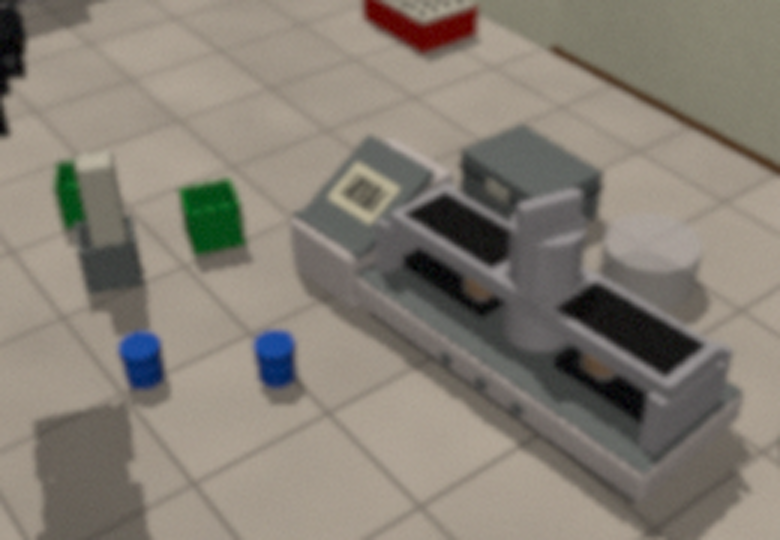

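The crop shows the bar flat, the nut down on it, both pots in their cells under the bar, and the scanner upright in the grey stand. I let things settle, check once more and hand in.

Call:
arm_command([
  [[0,0,0,0],[0,0,0,0],[0,0,0,0],[0,0,0,0],[0,0,0,0],[0,0,0,0],[0,0,0,0],[0,0,0,0]],
])

```text
time: 49.43
tool_pos: [0.3301, 0.2524, 0.2311]
tool_rot: [3.141, 0.0, -0.374]
wrist_force: [0.4, -0.1, 0.0]
grip_width: 0.0553
grip_force: 0.0
```

```bash
python3 - <<'E' 2>/dev/null
from captop import *
o=shot("f2");ok=1
for n in o:
  X=cloud(n,o[n][1])
  P=sel(X,(.41,.307),.05,.115,.14);r=rect(P[:,:2]);print("scan",n,len(P),np.median(P[:,2]),r)
  ok&=np.hypot(*(r[0]-(.4096,.307)))<.01
if ok:print(manip.sign_off())
E
```

```text
scan top 171 0.12783711220833416 (array([0.4124, 0.3062]), 0.03231656551361084, 0.028925606980919838, np.float64(-0.3479945938503821))
scan side 114 0.12646394954586548 (array([0.4147, 0.3033]), 0.031979817897081375, 0.0296065304428339, np.float64(-0.34281514500434085))
the job is handed in; nothing more can be done
None
```

I handed the job in at about 49 s with both pots in cells, the bar flat, the nut down on it, the label scan held and the scanner back upright in its stand; no pass or fail verdict came back.

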